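# Load brass blanks into the finishing machine by pouring tray

## Task

Gather all the loose brass blanks from the bench onto the aluminium tray lying on its wooden board, pull the machine's drawer fully out, then carry the tray by its handle to the drawer and tip it so that the blanks slide off its open edge into the drawer. Lay the empty tray flat back on the wooden board, push the drawer fully home under the machine's overhang, and turn the dial on the machine's roof so that its pointed end faces the raised mark. Any blank that strays on the way goes into the drawer too; do not knock over or shove aside the little hand bell.

Things in the scene. Friction and masses are not known exactly. Their poses are not given: they have to be found in the camera images.
- blank0: A brass blank, a plain bar with rounded ends seen from above (stadium shape), 70 mm long (its x), 28 mm wide (its y), 22 mm high, 50 g; four look the same and two to four of them are present. Origin at the centre of the underside, z up when lying as at the start.
- blank1: A brass blank, a plain bar with rounded ends seen from above (stadium shape), 70 mm long (its x), 28 mm wide (its y), 22 mm high, 50 g; four look the same and two to four of them are present. Origin at the centre of the underside, z up when lying as at the start.
- blank2: A brass blank, a plain bar with rounded ends seen from above (stadium shape), 70 mm long (its x), 28 mm wide (its y), 22 mm high, 50 g; four look the same and two to four of them are present. Origin at the centre of the underside, z up when lying as at the start.
- blank3: A brass blank, a plain bar with rounded ends seen from above (stadium shape), 70 mm long (its x), 28 mm wide (its y), 22 mm high, 50 g; four look the same and two to four of them are present. Origin at the centre of the underside, z up when lying as at the start.
- tray: Aluminium tray, 170 x 170 mm pan, floor 4 mm, walls to 30 mm above the underside on three sides; the +x edge is open. A dark wooden handle bar runs out from the back wall: x = -85 to -157 mm, 20 mm wide in y, 14 to 40 mm above the underside. 200 g. Origin at the centre of the pan's underside, z up. Blanks slide once it is tilted 20 to 29 degrees.
- board: Fixed wooden board that the tray lies on, 285 mm (its x) by 200 mm (its y), 18 mm thick; origin at the centre of its underside. At the start the tray's handle points roughly to the board's -x and the pan's centre is about 35 mm to +x of the board's centre; pan and handle together (242 mm) fit on the board.
- machine: Fixed grey machine, housing 220 mm deep (x from -100 mm, the front, to +120), 250 mm wide (y), 150 mm high; origin on the bench; the drawer comes out along -x. The roof's underside is 95 mm above the bench, 15 mm above the drawer's rim. Two 6 mm high guides lie under the drawer's path, to x = -275 mm. On the roof: the dial, its plate with one black raised mark, and a vent box to 175 mm height.
- drawer (a joint): Travel of the machine's drawer in m: 0 = fully home, 0.165 = fully out towards the machine's -x. It stays where it is left, friction 2 N.
- drawer_in (a point): Centre of the drawer's inner floor, moving with the drawer; axes as the machine's. The steel drawer is an open box, 180 mm (x) by 190 mm (y) outside, walls and floor 5 mm; its rim is 65 mm above this point and 80 mm above the bench.
- drawer_grip (a point): Grip point on the drawer's handle, moving with the drawer: an upright fin 12 mm thick in y, from 42 to 78 mm above the bench, that stands out 59 mm from the drawer's front along -x. This point is 47 mm in front of the drawer's front and 60 mm above the bench. Axes as the machine's.
- dial (a joint): Angle of the dial on the machine's roof, rad, growing anticlockwise seen from above, range 0 to 2.4. At 0 its pointed end faces the machine's -x (the front); at 1.5 it faces the raised mark.
- dial_grip (a point): On the dial's vertical axis at the height to grip, 182 mm above the bench. The dial is a black bar grip 14 mm thick in y, from -28 to +29 mm in x, from 19 mm below to 11 mm above this point, on a disc of 26 mm radius; its +x end is pointed, with a white line on top. x runs along the bar to the pointed end and turns with the dial.
- bell: Small brass hand bell standing mouth down, 56 mm high, 48 mm across, a bystander among the task's things. Origin at the centre of its underside.
- tray_lip (a point): Middle of the tray's open edge, on top of the floor: 85 mm to +x of the tray's origin and 4 mm above its underside; axes as the tray's.
Mind the look-alikes: they are no part of the job. What is shaped like the blank0 but green is not meant. Leave any green look-alike of the blank3 alone.

How it is judged:
By the outcome, as a careful person would: the job done as asked, in the order asked, and still so for the second after the job is handed in, with the robot touching nothing.
Of blank0, blank1, blank2, blank3 only 2 to 4 are there at a start; the rules pass over those that are not, and their reading is None.
At some moment in a run one of blank0, blank1, blank2, blank3 may be knocked a few centimetres aside while the robot is not near it.
It also fails if it takes over 210 s, if anything falls off the work surface, if the arm or the gripper's body presses on something with over 40 N, if the wrist force passes 120 N, or if a joint passes its speed limit or range.

## Robot

A 6-joint arm with a two-finger parallel gripper is mounted at the origin on the work surface. World frame = base frame: x ahead of the robot, y to its left, z up, the work surface at z = 0. Lengths are in m, angles in degrees, forces in N, time in s.
With the tool pointing down it reaches from about 0.3 to 0.75 m from the base axis. Payload 8.5 kg.
Tool frame: the origin (TCP) lies midway between the tips of the shut fingers; the grasp point (between the pads) lies 19 mm behind it; z points along the fingers, y is the line along which they close (so a half turn about z gives the same grasp; the last joint's range is limited). The gripper opens to 85 mm and grips with 20 to 120 N. Pads are 22 mm wide; open, the fingers measure 114 mm over their backs; the gripper's body (76 mm by 85 mm) begins 54 mm behind the grasp point. The pads swing forward as they close: fully open they stand 13 mm farther back than shut.
Start: joints at [-83.44, 21.807, 74.336, -0, 83.858, -12.336], TCP at [0.178, -0.52, 0.194] pointing down, gripper open.
Joint ranges: [-178.18, 178.18], [-50.72, 133.34], [12.68, 142.11], [-81.47, 261.47], [9.98, 163.14], [-165.26, 165.26]. Speed limits (degrees/s): [136.94, 136.94, 180, 180, 180, 180].

## Interface

Orientations are given as a 3x3 rotation matrix whose columns are the frame's x, y, z axes.
In Python, from rig import observe, optics, order, spotter gives the robot as it stands.
- The arm moves only by the tool move_arm, never from a script. Its argument "series" is text: rows parted by semicolons, each of 5 numbers parted by spaces: the shift along the tool's x, y, z in cm, then the turn about the tool's z in degrees, then the opening, from -1 (shut) to 1 (fully open). A call has 1 to 8 rows; each row is the pose to reach, as a shift and turn from the pose commanded when the call began, along the tool's axes at that moment; what a row does not reach only later rows make up. A row lasts 1/8 s, in which the tool goes at most 62.5 mm and 10.7 degrees, less where a joint would pass 70% of its speed; a pose out of reach is approached as far as the arm can. A call with a gripper value outside its range is refused whole. The fingers move at their own pace and stop on an object; "force" is the grip in N (left out, the last holds). Time passes only in rows, so rows that repeat a pose let the fingers close. It gives the time, the measured TCP pose, the force, the opening and the grip force at its end, in the units of the state.
- observe(): the state, without advancing time (a new reading comes with each control period).
- optics.get_image(name): name is "scene" or "side" or "wrist"; returns a dict with "pixels" (480x640x3 uint8, blue, green, red), "camera_matrix" (3x3 intrinsics, pixels), "rvec" (rotation vector, rad) and "tvec" (3), from world to camera coordinates, as OpenCV has them. Camera axes: x right, y down, z forward; pixel columns grow to the right and rows downward; lengths in m; the calibration is good to about 2 mm. A picture is of the moment at which its call begins. There is no depth.
- order.close_job(): hands the job in; it is judged then, once.
Trained networks look in the newest picture that a camera, given by its name, has taken for a name from the list of things; names that differ only in an ending like _2 or _b are one class to them, and where a whole thing is asked for, a point or a joint stands for the part that bears it (a point fixed in the world has none). Each returns a list of dicts, best first, with "score" (0 to 1); they miss things now and then, are a little off and sometimes report something else, mostly with a low value. They report only what shows in the picture. A call takes as long as a camera call. They do not tell look-alikes from the thing itself.
- spotter.find_in(thing, camera): "point" ([x, y, z] in m, in world coordinates, good to about 4 mm: the middle of the surface that is visible of it).
- spotter.cut_out(thing, camera): "pixels" (480x640 bool, what is visible of it).
- spotter.mark_of(thing, camera): "point" ([x, y, z] in m, in world coordinates, good to about 4 mm: a listed point, or the origin of a listed thing).
The state is a dict: "time_s": time; "q": joint angles; "qvel": joint speeds; "joint_efforts": joint torques, N m; "position": TCP position; "tool_rot": TCP orientation; "ft_force": force on the tool from outside, world axes, zero at the start; "wrist_torque": the same for the moment, N m; "grip_width": finger opening in m; "gripper_force": force on a finger pad.
Only numpy, scipy, OpenCV 4.12 (cv2) and the standard library are available. Lean on these libraries where they do the work, as an engineer would, in place of code of your own. Each camera call takes 0.05 s, during which the arm holds its last target. There are 200 camera calls.

## Working session

There is one attempt and no reset: what is moved stays moved. The work goes in short steps, Python scripts to look and compute and a tool call to move; the robot and the scene stay as the last step left them, time stands still between calls to the robot, and variables do not carry over. Pictures are saved under pics/ and viewed, at most 17 in all, crops included, and the job is handed in when it is done.

Besides the shell and the picture viewer there is one more tool, called after ">>>" as name(argument=value, ...) on one line, values as JSON. move_arm: Moves the arm, as the interface text tells. Its arguments: {"type":"object","properties":{"series":{"type":"string"},"force":{"type":"number"}},"required":["series"]}

```bash
ls; mkdir -p pics; cat > h.py <<'E'
import numpy as np, cv2
from rig import observe, optics, order, spotter
def snap(cam,fn):
    d=optics.get_image(cam); cv2.imwrite('pics/'+fn,d['pixels']); return d
def ray(d,uv,z):
    R=cv2.Rodrigues(np.array(d['rvec'],float))[0]; t=np.array(d['tvec'],float).ravel()
    p=R.T@np.linalg.solve(np.array(d['camera_matrix']),[uv[0],uv[1],1]); c=-R.T@t
    return c+p*(z-c[2])/p[2]
def px(d,P):
    return cv2.projectPoints(np.array([P],float),np.array(d['rvec'],float),np.array(d['tvec'],float),np.array(d['camera_matrix'],float),None)[0].ravel().round()
E
python3 - <<'E'
from h import *
s=observe(); print({k:np.round(v,3).tolist() for k,v in s.items()})
for c in ['scene','side']:
    d=snap(c,c+'0.png')
    for t in ['blank0','tray','tray_lip','board','machine','drawer_grip','drawer_in','dial_grip','bell']:
        print(c,t,[(np.round(r['point'],3).tolist(),round(r['score'],2),px(d,r['point']).tolist()) for r in spotter.mark_of(t,c)[:7]])
E
```

```text
pics
{'time_s': 0.0, 'q': [-83.437, 21.842, 74.387, -0.0, 83.857, -12.335], 'qvel': [-0.028, 0.102, -0.021, -0.075, 0.016, -0.004], 'joint_efforts': [-0.001, -44.846, -23.129, -0.0, 0.005, 0.0], 'position': [0.178, -0.52, 0.193], 'tool_rot': [[0.946, 0.324, -0.0], [0.324, -0.946, 0.001], [0.0, -0.001, -1.0]], 'ft_force': [0.603, 0.088, -0.573], 'wrist_torque': [0.006, 0.028, -0.001], 'gripper_force': 0.0, 'grip_width': 0.085}
scene blank0 [([0.425, -0.048, 0.001], 0.83, [265.0, 263.0]), ([0.355, -0.245, -0.002], 0.81, [200.0, 310.0]), ([0.662, -0.022, -0.0], 0.75, [347.0, 296.0]), ([0.31, -0.339, 0.001], 0.62, [162.0, 332.0]), ([0.75, 0.078, -0.002], 0.55, [394.0, 282.0])]
scene tray [([0.569, -0.246, 0.015], 0.73, [270.0, 349.0])]
scene tray_lip [([0.578, -0.16, 0.022], 0.67, [292.0, 321.0])]
scene board []
scene machine [([0.6, 0.376, 0.001], 0.79, [391.0, 181.0])]
scene drawer_grip [([0.603, 0.214, 0.058], 0.61, [370.0, 209.0])]
scene drawer_in [([0.601, 0.347, 0.017], 0.64, [388.0, 185.0])]
scene dial_grip [([0.601, 0.339, 0.18], 0.79, [394.0, 149.0])]
scene bell [([0.551, -0.035, 0.004], 0.67, [308.0, 280.0])]
side blank0 [([0.664, -0.027, 0.002], 0.88, [283.0, 274.0]), ([0.426, -0.047, -0.002], 0.61, [373.0, 295.0]), ([0.358, -0.248, -0.003], 0.58, [419.0, 260.0]), ([0.754, 0.08, 0.001], 0.53, [231.0, 288.0]), ([0.31, -0.343, 0.002], 0.41, [443.0, 246.0])]
side tray [([0.567, -0.244, 0.018], 0.85, [347.0, 238.0])]
side tray_lip [([0.576, -0.165, 0.021], 0.6, [334.0, 250.0])]
side board []
side machine []
side drawer_grip []
side drawer_in [([0.601, 0.34, 0.18], 0.23, [216.0, 313.0])]
side dial_grip [([0.6, 0.339, 0.18], 0.93, [217.0, 313.0])]
side bell [([0.551, -0.03, -0.002], 0.7, [324.0, 286.0])]
```

```bash
ls pics
```

```text
scene0.png
side0.png
```

View pics/scene0.png

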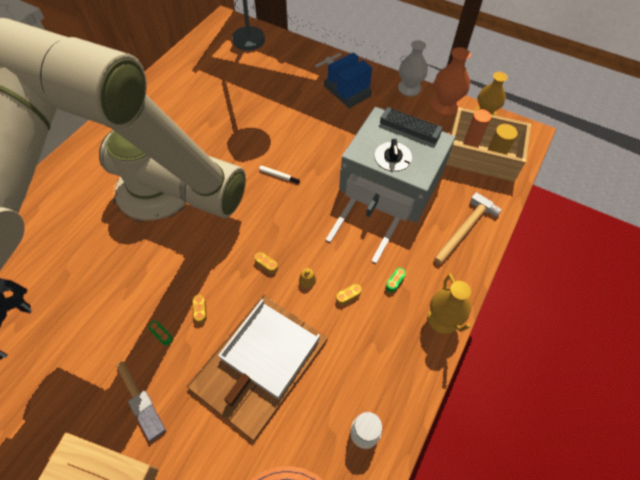

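View pics/side0.png

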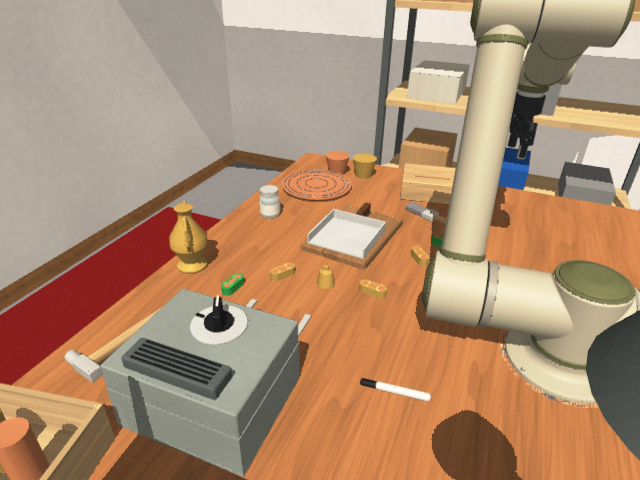

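The scene view shows three brass blanks at about (265,263), (200,310) and (348,295), with green look-alikes at (160,332) and (396,279). The bell is at (307,278), the tray at (268,348) with its handle towards (237,388), and the machine at (395,165). I'll fit poses by silhouette next.

```bash
cat >> h.py <<'E'
from scipy.optimize import minimize
def stad(L=.07,W=.028,H=.022):
    a=np.linspace(-np.pi/2,np.pi/2,8); r=W/2; e=np.c_[L/2-r+r*np.cos(a),r*np.sin(a)]
    e=np.r_[e,-e]; return [np.r_[np.c_[e,0*e[:,0]],np.c_[e,0*e[:,0]+H]]]
def box(x0,x1,y0,y1,z0,z1): return np.array([[x,y,z] for x in(x0,x1) for y in(y0,y1) for z in(z0,z1)])
TRAY=[box(-.085,.085,-.085,.085,0,.004),box(-.157,-.085,-.01,.01,.014,.04),box(-.085,.085,.082,.085,0,.03),box(-.085,.085,-.085,-.082,0,.03),box(-.085,-.082,-.085,.085,0,.03)]
def sil(d,parts,p,z):
    c,s=np.cos(p[2]),np.sin(p[2]); m=np.zeros((480,640),np.uint8)
    for q in parts:
        w=np.c_[q[:,0]*c-q[:,1]*s+p[0],q[:,0]*s+q[:,1]*c+p[1],q[:,2]+z]
        u=cv2.projectPoints(w,np.array(d['rvec'],float),np.array(d['tvec'],float),np.array(d['camera_matrix'],float),None)[0]
        cv2.fillConvexPoly(m,cv2.convexHull((u*16).round().astype(np.int32)),1,shift=4)
    return m>0
def fit(views,parts,xy,z,yaws):
    def cost(p): 
        return sum(1-(lambda a,b:(a&b).sum()/max(1,(a|b).sum()))(sil(d,parts,p,z),m) for d,m in views)/len(views)
    best=None
    for y in yaws:
        r=minimize(cost,[*xy,y],method='Nelder-Mead',options=dict(initial_simplex=np.array([[*xy,y],[xy[0]+.008,xy[1],y],[xy[0],xy[1]+.008,y],[*xy,y+.3]]),maxiter=80))
        if best is None or r.fun<best.fun: best=r
    return best.x,best.fun
def masks(thing,cams=('scene','side')):
    out=[]
    for c in cams:
        d=optics.get_image(c); out.append((d,[(r['pixels'],r['score']) for r in spotter.cut_out(thing,c)]))
    return out
def near(vm,P,rad=25):
    v=[]
    for d,ms in vm:
        u=px(d,P); k=[(np.hypot(*(np.argwhere(m).mean(0)[::-1]-u)),i) for i,(m,s) in enumerate(ms) if m.any()]
        if k and min(k)[0]<rad: v.append((d,ms[min(k)[1]][0]))
    return v
def color(v): return [np.median(d['pixels'][m],axis=0).astype(int).tolist() for d,m in v]
def state(): 
    s=observe(); R=np.array(s['tool_rot']); print('t',round(s['time_s'],2),'p',np.round(s['position'],4),'x-yaw',round(np.degrees(np.arctan2(R[1,0],R[0,0])),2),'z',np.round(R[:,2],3),'w',round(s['grip_width'],4),'f',np.round(s['ft_force'],1)); return s
E
python3 - <<'E'
from h import *
vm=masks('blank0')
for P in [(.425,-.048,.011),(.356,-.247,.011),(.663,-.024,.011)]:
    v=near(vm,P); x,f=fit(v,stad(),P[:2],0,np.radians([0,45,90,135])); print(len(v),color(v),np.round(x[:2],4),round(np.degrees(x[2])%180,1),round(f,3))
    for k in v:
        x,f=fit([k],stad(),P[:2],0,np.radians([0,45,90,135])); print('   ',np.round(x[:2],4),round(np.degrees(x[2])%180,1),round(f,3))
vm=masks('tray'); v=near(vm,(.567,-.245,.03),40)
x,f=fit(v,TRAY,(.568,-.245),.018,np.radians([75,85,95])); print('tray',np.round(x[:2],4),np.degrees(x[2]).round(1),f)
E
```

```text
2 [[62, 162, 235], [73, 146, 194]] [ 0.4277 -0.0503] 171.3 0.094
    [ 0.4297 -0.0508] 171.5 0.077
    [ 0.4295 -0.0543] 169.2 0.083
2 [[62, 158, 233], [78, 148, 215]] [ 0.3562 -0.2471] 128.0 0.153
    [ 0.3559 -0.2452] 130.1 0.085
    [ 0.3585 -0.252 ] 120.2 0.172
2 [[70, 181, 245], [73, 146, 196]] [ 0.6647 -0.023 ] 61.3 0.105
    [ 0.6654 -0.0199] 61.3 0.087
    [ 0.6665 -0.0253] 67.0 0.087
tray [ 0.5708 -0.2466] 86.4 0.03564800619583025
```

```bash
cat >> h.py <<'E'
def plan(*targets):
    s=state(); R=np.array(s['tool_rot']); p=np.array(s['position']); y0=np.degrees(np.arctan2(R[1,0],R[0,0]))
    for x,y,z,yaw in targets:
        d=R.T@(np.array([x,y,z])-p)*100; print('shift cm',np.round(d,2),'turn',round(-(yaw-y0),1),'rows',max(np.linalg.norm(d)/6.25,abs(yaw-y0)/10.7).round(1))
E
python3 - <<'E'
from h import *
plan((.356,-.247,.12,128),)
E
```

```text
t 1.4 p [ 0.1781 -0.5204  0.194 ] x-yaw 18.9 z [-0.  0. -1.] w 0.0855 f [ 0.2  0.4 -0.4]
shift cm [ 25.68 -20.1    7.4 ] turn -109.1 rows 10.2
```

>>> move_arm(series="3.2 -2.5 0.9 -10.7 0.4;6.4 -5 1.8 -21.4 0.4;9.6 -7.5 2.8 -32.1 0.4;12.8 -10 3.7 -42.8 0.4;16 -12.6 4.6 -53.5 0.4;19.2 -15.1 5.5 -64.2 0.4;22.5 -17.6 6.5 -74.9 0.4;25.7 -20.1 7.4 -85.6 0.4", force=40)

```text
time_s: 2.4
position: [0.3568, -0.2459, 0.1199]
tool_rot: [[-0.256, 0.967, 0.0], [0.967, 0.256, -0.0], [-0.0, 0.0, -1.0]]
ft_force: [0.0, -0.2, 0.4]
grip_width: 0.0599
gripper_force: 0.0
```

```bash
python3 - <<'E'
from h import *
plan((.356,-.247,.10,128),)
d=snap('wrist','w1.png')
v=near([(d,[(r['pixels'],r['score']) for r in spotter.cut_out('blank0','wrist')])],(.356,-.247,.011),80)
x,f=fit(v,stad(),(.356,-.247),0,np.radians([100,128,150])); print(len(v),np.round(x[:2],4),np.degrees(x[2]).round(1),f)
E
```

```text
t 2.4 p [ 0.3568 -0.2459  0.1199] x-yaw 104.84 z [ 0. -0. -1.] w 0.0599 f [ 0.  -0.2  0.4]
shift cm [-0.09 -0.11  1.99] turn -23.2 rows 2.2
1 [ 0.3563 -0.2449] 129.5 0.030234882558720644
```

View pics/w1.png

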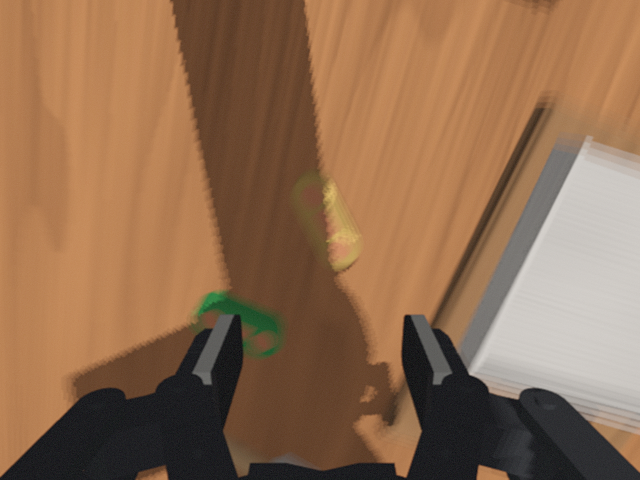

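The wrist view shows the yellow-brass blank at about (328,222) and the green one at (240,325). The fit puts the blank at (0.3563,-0.2449), yaw 129.5°.

>>> move_arm(series="0.1 0 2.5 -10.7 0.4;0.1 0 4.5 -21.4 0.4;0.1 0 7 -24.7 0.4;0.1 0 10 -24.7 0.4;0.1 0 11.7 -24.7 0.4;0.1 0 11.7 -24.7 0.4;0.1 0 11.7 -24.7 -1;0.1 0 11.7 -24.7 -1")

```text
time_s: 3.5
position: [0.3562, -0.2465, 0.0038]
tool_rot: [[-0.632, 0.775, 0.001], [0.775, 0.632, -0.001], [-0.002, -0.0, -1.0]]
ft_force: [0.1, 0.3, -0.0]
grip_width: 0.0241
gripper_force: 0.0
```

>>> move_arm(series="0 0 0 0 -1;0 0 0 0 -1;0 0 -3 0 -1;0 0 -7 0 -1;0 0 -11 0 -1")

```text
time_s: 4.12
position: [0.3557, -0.2458, 0.1143]
tool_rot: [[-0.632, 0.775, -0.0], [0.775, 0.632, 0.0], [0.0, -0.0, -1.0]]
ft_force: [0.3, -0.8, 0.3]
grip_width: 0.0005
gripper_force: 0.0
```

```bash
python3 - <<'E'
from h import *
c,s=np.cos(np.radians(86.4)),np.sin(np.radians(86.4))
T=lambda x,y:(round(.5708+x*c-y*s,4),round(-.2466+x*s+y*c,4))
print(T(-.042,.04),T(-.042,-.04),T(.025,0))
plan((*T(-.042,.04),.11,86.4),(*T(-.042,.04),.027,86.4))
E
```

```text
(np.float64(0.5282), np.float64(-0.286)) (np.float64(0.6081), np.float64(-0.291)) (np.float64(0.5724), np.float64(-0.2216))
t 4.12 p [ 0.3557 -0.2458  0.1143] x-yaw 129.2 z [-0.  0. -1.] w 0.0005 f [ 0.3 -0.8  0.3]
shift cm [-14.02  10.82   0.43] turn 42.8 rows 4.0
shift cm [-14.02  10.82   8.73] turn 42.8 rows 4.0
```

The grasp came up empty, so I'll look again.

```bash
cat >> h.py <<'E'
def blanks(cams=('scene','side')):
    vm=masks('blank0',cams); seen=[]
    for c in cams:
        for r in spotter.mark_of('blank0',c):
            P=np.array(r['point'])
            if r['score']<.3 or any(np.hypot(*(P-q)[:2])<.025 for q in seen): continue
            seen.append(P); v=near(vm,P+[0,0,.011])
            if v:
                x,f=fit(v,stad(),P[:2],P[2]if P[2]>.015 else 0,np.radians([0,45,90,135])); print(c,round(r['score'],2),P.round(3),len(v),color(v),np.round(x[:2],4),round(np.degrees(x[2])%180,1),round(f,3))
            else: print(c,P.round(3),'nomask')
E
python3 - <<'E'
from h import *
blanks()
d=snap('wrist','w2.png')
E
```

```text
scene 0.83 [ 0.427 -0.049  0.   ] 2 [[61, 162, 235], [79, 151, 217]] [ 0.4294 -0.0503] 171.8 0.109
scene 0.69 [ 0.355 -0.243 -0.002] 2 [[34, 81, 126], [51, 96, 129]] [ 0.3565 -0.2472] 128.5 0.084
scene 0.65 [ 0.309 -0.34   0.002] 2 [[29, 70, 55], [43, 87, 45]] [ 0.3108 -0.3446] 165.2 0.147
scene 0.64 [ 0.663 -0.02   0.001] 2 [[67, 179, 243], [75, 149, 199]] [ 0.6643 -0.0225] 59.1 0.089
scene 0.63 [ 0.75   0.079 -0.001] 2 [[91, 191, 139], [73, 151, 63]] [0.7522 0.0765] 82.0 0.078
```

View pics/w2.png

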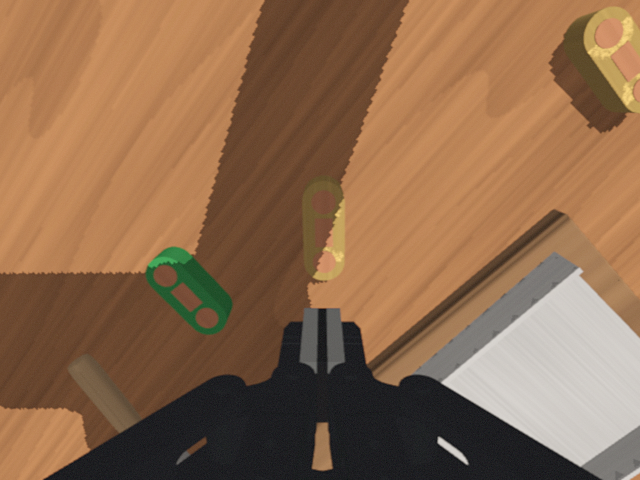

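```bash
python3 - <<'E'
from h import *
s=state()
for c in ['wrist','scene','side']:
    d=optics.get_image(c); print(c,px(d,s['position']),px(d,[.3557,-.2458,0.022]),px(d,[.3557,-.2458,0.0]))
    if c!='wrist':
        u=px(d,s['position']).astype(int); im=d['pixels'][max(0,u[1]-60):u[1]+60,max(0,u[0]-80):u[0]+80].copy(); im=cv2.resize(im,(400,300)); cv2.circle(im,(200,150),3,(0,0,255),-1)
        cv2.imwrite('pics/c_%s.png'%c,im)
a=[cv2.imread('pics/c_%s.png'%c) for c in('scene','side')]; cv2.imwrite('pics/c.png',np.hstack(a))
E
```

```text
t 4.47 p [ 0.3555 -0.2455  0.112 ] x-yaw 129.2 z [-0.001  0.002 -1.   ] w 0.0 f [0.1 0.  0.7]
wrist [322. 288.] [322. 232.] [322. 223.]
scene [190. 292.] [198. 307.] [200. 311.]
side [425. 224.] [420. 253.] [419. 260.]
```

View pics/c.png

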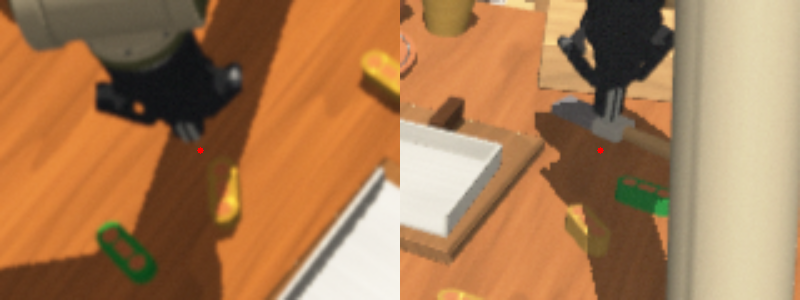

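```bash
python3 - <<'E'
from h import *
s=state(); p=np.array(s['position'])
d=optics.get_image('wrist'); e=optics.get_image('side'); g=optics.get_image('scene')
for dz in (0,.01,.02,.03,.04): q=p+[0,0,dz]; print(dz,px(d,q),px(e,q),px(g,q))
E
```

```text
t 4.62 p [ 0.3557 -0.2457  0.1123] x-yaw 129.19 z [-0.001  0.001 -1.   ] w 0.0002 f [0.2 0.6 1.3]
0 [322. 288.] [425. 224.] [190. 292.]
0.01 [322. 298.] [425. 221.] [189. 290.]
0.02 [322. 308.] [426. 218.] [188. 288.]
0.03 [322. 320.] [427. 214.] [187. 286.]
0.04 [322. 333.] [427. 211.] [186. 284.]
```

The tips really sit about 20 mm higher than the reported TCP, which agrees with missing a 22 mm blank. I'll lower accordingly and watch the force.

>>> move_arm(series="0 0 0 0 0.4;0 0 4 0 0.4;0 0 8 0 0.4;0 0 11 0 0.4;0 0 12 0 0.4;0 0 12.4 0 0.4;0 0 12.4 0 -1;0 0 12.4 0 -1")

```text
time_s: 5.78
position: [0.3563, -0.2464, -0.0102]
tool_rot: [[-0.632, 0.775, 0.001], [0.775, 0.632, -0.001], [-0.002, 0.0, -1.0]]
ft_force: [-0.3, -0.4, -0.7]
grip_width: 0.0244
gripper_force: 0.0
```

>>> move_arm(series="0 0 0 0 -1;0 0 0 0 -1")

```text
time_s: 6.02
position: [0.356, -0.2461, -0.0107]
tool_rot: [[-0.632, 0.775, 0.0], [0.775, 0.632, -0.0], [-0.001, 0.0, -1.0]]
ft_force: [-0.3, 0.3, 0.3]
grip_width: -0.0003
gripper_force: 0.0
```

```bash
python3 - <<'E'
from h import *
a=[]
for c in ['scene','side']:
    d=optics.get_image(c); u=px(d,(.356,-.247,.02)).astype(int); im=cv2.resize(d['pixels'][u[1]-45:u[1]+45,u[0]-45:u[0]+45],(390,390),interpolation=cv2.INTER_CUBIC); a.append(im); print(u)
cv2.imwrite('pics/c2.png',np.hstack(a))
E
```

```text
[198 308]
[420 253]
```

View pics/c2.png

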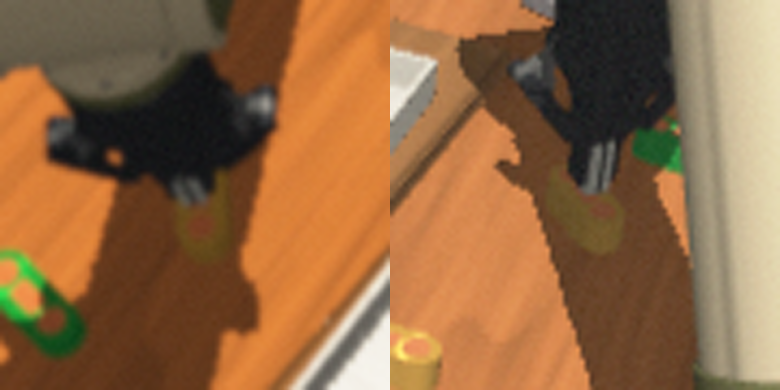

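```bash
python3 - <<'E'
from h import *
Ps=[];us=[]
for c,u in (('scene',(196.9,309.9)),('side',(423.5,251.9))):
    d=optics.get_image(c); R=cv2.Rodrigues(np.array(d['rvec'],float))[0]; Ps.append(np.array(d['camera_matrix'])@np.c_[R,np.array(d['tvec']).ravel()]); us.append(np.array(u,float))
X=cv2.triangulatePoints(Ps[0],Ps[1],us[0],us[1]); print((X[:3]/X[3]).ravel()); s=state()
d=optics.get_image('wrist'); p=np.array(s['position'])
im=d['pixels']; cv2.imwrite('pics/w3.png',im)
for z in (0,.01,.022,.03,.04): print(z,px(d,(*p[:2],z)))
E
```

```text
[ 0.35248872 -0.25397484  0.02030656]
t 6.22 p [ 0.3559 -0.246  -0.0109] x-yaw 129.19 z [ 0. -0. -1.] w 0.0003 f [ 0.2  0.3 -0.4]
0 [322. 299.]
0.01 [322. 309.]
0.022 [322. 324.]
0.03 [322. 334.]
0.04 [322. 349.]
```

View pics/w3.png

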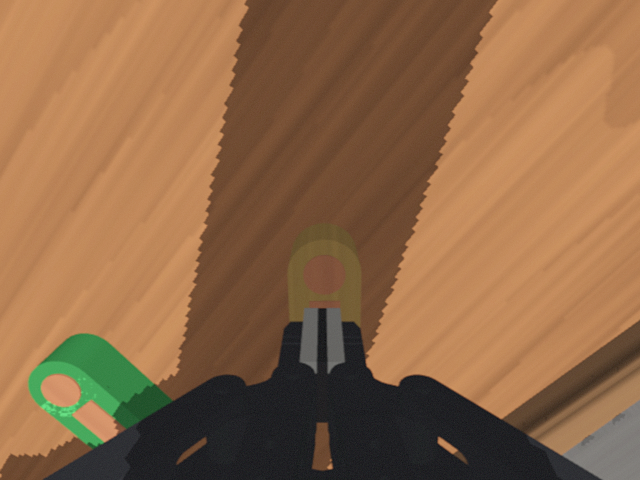

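The shut tips appear to hover just above the blank's top, around z≈0.02–0.025, while the reported z is −0.011. I'll feel for the blank's top.

>>> move_arm(series="0 0 0.2 0 -1;0 0 0.4 0 -1;0 0 0.4 0 -1")

```text
time_s: 6.65
position: [0.3559, -0.2459, -0.0151]
tool_rot: [[-0.632, 0.775, -0.0], [0.775, 0.632, 0.0], [0.0, -0.0, -1.0]]
ft_force: [0.0, -0.9, 0.4]
grip_width: -0.0002
gripper_force: 0.0
```

>>> move_arm(series="0 0 0.2 0 -1;0 0 0.4 0 -1;0 0 0.4 0 -1")

```text
time_s: 7.02
position: [0.3561, -0.2461, -0.0156]
tool_rot: [[-0.633, 0.775, 0.002], [0.775, 0.633, -0.003], [-0.003, -0.0, -1.0]]
ft_force: [-10.1, 9.2, 61.1]
grip_width: 0.0004
gripper_force: 30.7
```

The top is at a reported z of about −0.015, so true tip height = reported + 0.037. I'll use that from here on.

>>> move_arm(series="0 0 -1.5 0 -1;0 0 -3 0 -1;0 0 -3 0 0.4;0 0 -3 0 0.4;0 0 -1 0 0.4;0 0 1 0 0.4;0 0 1.2 0 0.4;0 0 1.2 0 0.4")

```text
time_s: 8.02
position: [0.3559, -0.246, -0.031]
tool_rot: [[-0.632, 0.775, -0.0], [0.775, 0.632, 0.0], [0.001, -0.0, -1.0]]
ft_force: [-0.5, 0.0, -0.2]
grip_width: 0.0594
gripper_force: 0.0
```

>>> move_arm(series="0 0 0.4 0 0.4;0 0 0.4 0 -1;0 0 0.4 0 -1;0 0 0.4 0 -1;0 0 0.4 0 -1")

```text
time_s: 8.65
position: [0.356, -0.2461, -0.0346]
tool_rot: [[-0.632, 0.775, 0.0], [0.775, 0.632, -0.001], [-0.001, -0.0, -1.0]]
ft_force: [-0.4, 0.7, 6.2]
grip_width: 0.0272
gripper_force: 40.2
```

>>> move_arm(series="0 0 -5 0 -1;0 0 -10 0 -1;-2.8 2.2 -10.5 10.7 -1;-5.6 4.3 -10.5 21.4 -1;-8.4 6.5 -10.5 32.1 -1;-11.2 8.6 -10.5 42.8 -1;-14 10.8 -10.5 42.8 -1;-14 10.8 -10.5 42.8 -1")

```text
time_s: 9.65
position: [0.5295, -0.2863, 0.0693]
tool_rot: [[0.062, 0.998, 0.0], [0.998, -0.062, 0.0], [0.0, 0.0, -1.0]]
ft_force: [-0.1, -0.7, -0.2]
grip_width: 0.027
gripper_force: 39.8
```

```bash
python3 - <<'E'
from h import *
plan((.5282,-.286,-.011,86.4))
E
```

```text
t 9.65 p [ 0.5295 -0.2863  0.0693] x-yaw 86.46 z [ 0.  0. -1.] w 0.027 f [-0.1 -0.7 -0.2]
shift cm [ 0.02 -0.13  8.03] turn 0.1 rows 1.3
```

>>> move_arm(series="0 0 5 0 -1;0 0 7.5 0 -1;0 0 8 0 -1;0 0 8 0 -1;0 0 8 0 0.05;0 0 8 0 0.05;0 0 4 0 0.05;0 0 -1 0 0.3")

```text
time_s: 10.65
position: [0.5277, -0.2859, 0.0809]
tool_rot: [[0.063, 0.998, -0.001], [0.998, -0.063, 0.001], [0.001, -0.001, -1.0]]
ft_force: [0.3, -0.5, 0.4]
grip_width: 0.0555
gripper_force: 0.0
```

>>> move_arm(series="3 -1.5 0 -10.6 0.4;6 -3 0 -21.2 0.4;9 -4.5 0 -31.8 0.4;12 -6 0 -42.4 0.4;15 -7.5 0 -53 0.4;18 -9 0 -63.6 0.4;21 -10.5 0 -74.2 0.4;22.9 -11.5 0 -84.8 0.4")

```text
time_s: 11.65
position: [0.4272, -0.0493, 0.0806]
tool_rot: [[-0.989, 0.146, 0.001], [0.146, 0.989, -0.0], [-0.001, -0.0, -1.0]]
ft_force: [-0.7, -0.7, -0.3]
grip_width: 0.0601
gripper_force: 0.0
```

```bash
python3 - <<'E'
from h import *
plan((.429,-.0505,-.033,171.5))
d=optics.get_image('wrist')
P=(.429,-.0505,.011); v=near([(d,[(r['pixels'],r['score']) for r in spotter.cut_out('blank0','wrist')])],P,80)
x,f=fit(v,stad(),P[:2],0,np.radians([150,171,190])); print(len(v),np.round(x[:2],4),np.degrees(x[2]).round(1),f)
E
```

```text
t 11.65 p [ 0.4272 -0.0493  0.0806] x-yaw 171.59 z [ 0.001 -0.    -1.   ] w 0.0601 f [-0.7 -0.7 -0.3]
shift cm [-0.19 -0.09 11.36] turn 0.1 rows 1.8
1 [ 0.429  -0.0494] 173.5 0.02025819265143991
```

>>> move_arm(series="-0.2 0 5 -2 0.4;-0.2 0 10 -2 0.4;-0.2 0 11.4 -2 0.4;-0.2 0 11.4 -2 0.4;-0.2 0 11.4 -2 -1;-0.2 0 11.4 -2 -1;-0.2 0 11.4 -2 -1;-0.2 0 11.4 -2 -1")

```text
time_s: 12.75
position: [0.4305, -0.0512, -0.0329]
tool_rot: [[-0.993, 0.119, 0.002], [0.119, 0.993, -0.001], [-0.003, -0.001, -1.0]]
ft_force: [-0.9, -1.0, 6.5]
grip_width: 0.0272
gripper_force: 40.2
```

```bash
python3 - <<'E'
from h import *
plan((.6081,-.291,.08,86.4))
E
```

```text
t 12.75 p [ 0.4305 -0.0512 -0.0329] x-yaw 173.17 z [ 0.002 -0.001 -1.   ] w 0.0272 f [-0.9 -1.   6.5]
shift cm [-20.51 -21.71 -11.22] turn 86.8 rows 8.1
```

>>> move_arm(series="0 0 -5.5 0 -1;0 0 -11 0 -1;-3 -3 -11.2 10.7 -1;-6 -6 -11.2 21.4 -1;-9 -9 -11.2 32.1 -1;-12 -12.5 -11.2 42.8 -1;-15 -16 -11.2 53.5 -1;-18 -19 -11.2 64.2 -1")

```text
time_s: 13.75
position: [0.5865, -0.2622, 0.0786]
tool_rot: [[-0.319, 0.948, 0.001], [0.948, 0.319, -0.0], [-0.0, 0.0, -1.0]]
ft_force: [0.2, -0.2, -0.8]
grip_width: 0.0273
gripper_force: 39.9
```

```bash
python3 - <<'E'
from h import *
plan((.6081,-.291,-.0095,86.4))
E
```

```text
t 13.75 p [ 0.5865 -0.2622  0.0786] x-yaw 108.59 z [ 0.001 -0.    -1.   ] w 0.0273 f [ 0.2 -0.2 -0.8]
shift cm [-3.41  1.12  8.81] turn 22.2 rows 2.1
```

>>> move_arm(series="-1.5 0.5 0 10.7 -1;-3.4 1.1 1 21.4 -1;-3.4 1.1 4 22.2 -1;-3.4 1.1 7.5 22.2 -1;-3.4 1.1 8.7 22.2 -1;-3.4 1.1 8.7 22.2 -1;-3.4 1.1 8.7 22.2 0.05;-3.4 1.1 8.7 22.2 0.05")

```text
time_s: 14.75
position: [0.6078, -0.2896, -0.0078]
tool_rot: [[0.056, 0.998, 0.002], [0.998, -0.056, -0.001], [-0.001, 0.002, -1.0]]
ft_force: [0.7, -0.2, 0.1]
grip_width: 0.0446
gripper_force: 0.0
```

```bash
python3 - <<'E'
from h import *
plan((.6081,-.291,.08,86.4),(.665,-.022,.08,62))
E
```

```text
t 14.75 p [ 0.6078 -0.2896 -0.0078] x-yaw 86.8 z [ 0.002 -0.001 -1.   ] w 0.0446 f [ 0.7 -0.2  0.1]
shift cm [-0.15  0.05 -8.78] turn 0.4 rows 1.4
shift cm [27.03  4.23 -8.8 ] turn 24.8 rows 4.6
```

>>> move_arm(series="0 0 -4 0 0.05;0 0 -8.8 0 0.3;5.5 0.9 -8.8 10 0.4;11 1.8 -8.8 20 0.4;16.5 2.6 -8.8 24.8 0.4;22 3.5 -8.8 24.8 0.4;27 4.2 -8.8 24.8 0.4;27 4.2 -8.8 24.8 0.4")

```text
time_s: 15.75
position: [0.6648, -0.0185, 0.0797]
tool_rot: [[0.465, 0.885, 0.001], [0.885, -0.465, 0.0], [0.001, 0.001, -1.0]]
ft_force: [-0.7, -0.9, 0.3]
grip_width: 0.0596
gripper_force: 0.0
```

```bash
python3 - <<'E'
from h import *
d=optics.get_image('wrist')
P=(.665,-.022,.011); v=near([(d,[(r['pixels'],r['score']) for r in spotter.cut_out('blank0','wrist')])],P,80)
x,f=fit(v,stad(),P[:2],0,np.radians([50,62,75])); print(len(v),color(v),np.round(x[:2],4),np.degrees(x[2]).round(1),f)
plan((*x[:2],-.033,np.degrees(x[2])))
E
```

```text
1 [[80, 135, 176]] [ 0.6641 -0.0212] 59.8 0.038484427692918044
t 15.85 p [ 0.6645 -0.0221  0.0795] x-yaw 62.04 z [ 0.001 -0.    -1.   ] w 0.06 f [-0.6 -0.6  0.3]
shift cm [ 0.06 -0.09 11.25] turn 2.2 rows 1.8
```

>>> move_arm(series="0 0 5 2 0.4;0 0 10 2 0.4;0 0 11.3 2 0.4;0 0 11.3 2 0.4;0 0 11.3 2 -1;0 0 11.3 2 -1;0 0 11.3 2 -1;0 0 11.3 2 -1")

```text
time_s: 16.85
position: [0.6655, -0.0224, -0.0319]
tool_rot: [[0.5, 0.866, 0.003], [0.866, -0.5, -0.001], [0.001, 0.003, -1.0]]
ft_force: [-0.7, -0.1, 6.3]
grip_width: 0.0271
gripper_force: 41.4
```

```bash
python3 - <<'E'
from h import *
plan((.5724,-.2216,.08,86.4))
E
```

```text
t 16.85 p [ 0.6655 -0.0224 -0.0319] x-yaw 60.0 z [ 0.003 -0.001 -1.   ] w 0.0271 f [-0.7 -0.1  6.3]
shift cm [-21.9    1.93 -11.2 ] turn -26.4 rows 3.9
```

>>> move_arm(series="0 0 -5.5 0 -1;0 0 -11.2 0 -1;-6 0.5 -11.2 -9 -1;-12 1 -11.2 -18 -1;-18 1.5 -11.2 -26.4 -1;-21.9 1.9 -11.2 -26.4 -1;-21.9 1.9 -11.2 -26.4 -1;-21.9 1.9 -7 -26.4 -1")

```text
time_s: 17.85
position: [0.5735, -0.2221, 0.0387]
tool_rot: [[0.063, 0.998, 0.007], [0.998, -0.063, -0.004], [-0.003, 0.007, -1.0]]
ft_force: [1.0, -0.6, -1.4]
grip_width: 0.0271
gripper_force: 40.4
```

```bash
python3 - <<'E'
from h import *
plan((.5724,-.2216,-.0095,86.4))
E
```

```text
t 17.85 p [ 0.5735 -0.2221  0.0387] x-yaw 86.37 z [ 0.007 -0.004 -1.   ] w 0.0271 f [ 1.  -0.6 -1.4]
shift cm [ 0.06 -0.14  4.82] turn -0.0 rows 0.8
```

>>> move_arm(series="0 0 3 0 -1;0 0 4.7 0 -1;0 0 4.7 0 -1;0 0 4.7 0 0.05;0 0 4.7 0 0.05;0 0 1 0 0.05;0 0 -5 0 0.4;0 0 -9 0 0.4")

```text
time_s: 18.85
position: [0.5719, -0.2214, 0.1292]
tool_rot: [[0.063, 0.998, 0.003], [0.998, -0.063, -0.002], [-0.002, 0.003, -1.0]]
ft_force: [1.0, -0.5, -0.5]
grip_width: 0.0593
gripper_force: 0.0
```

>>> move_arm(series="5 1.5 -9 0 0.4;10 2 -9 0 0.4;15 2 -9 0 0.4;20 2 -9 0 0.4;25 2 -9 0 0.4;30 2 -9 0 0.4;30 2 -9 0 0.4")

```text
time_s: 19.73
position: [0.6099, 0.0801, 0.2163]
tool_rot: [[0.058, 0.998, 0.0], [0.998, -0.058, 0.0], [0.0, 0.0, -1.0]]
ft_force: [-0.4, -1.0, 0.3]
grip_width: 0.0596
gripper_force: 0.0
```

```bash
python3 - <<'E'
from h import *
s=state()
blanks(('scene','side'))
vm=masks('tray'); v=near(vm,(.567,-.245,.03),40)
x,f=fit(v,TRAY,(.570,-.246),.018,np.radians([85])); print('tray',np.round(x[:2],4),np.degrees(x[2]).round(1),f)
for c in ('scene','wrist','side'):
    d=snap(c,c+'5.png')
    for t in ['machine','drawer_grip','drawer_in','dial_grip','tray','bell','tray_lip']:
        print(c,t,[(np.round(r['point'],3).tolist(),round(r['score'],2)) for r in spotter.mark_of(t,c)[:2]])
E
```

```text
t 19.73 p [0.6099 0.0801 0.2163] x-yaw 86.65 z [ 0.  0. -1.] w 0.0596 f [-0.4 -1.   0.3]
scene 0.87 [ 0.572 -0.223  0.022] 2 [[32, 73, 108], [49, 91, 120]] [ 0.5717 -0.223 ] 91.1 0.108
scene 0.8 [ 0.315 -0.338  0.001] 2 [[30, 72, 57], [46, 94, 39]] [ 0.3108 -0.3446] 164.9 0.102
scene 0.77 [ 0.606 -0.285  0.023] 2 [[37, 79, 115], [49, 92, 121]] [ 0.6076 -0.288 ] 89.6 0.151
scene 0.66 [ 0.526 -0.284  0.02 ] 2 [[61, 152, 223], [53, 98, 126]] [ 0.5283 -0.2895] 92.4 0.151
side 0.69 [ 0.751  0.078 -0.001] 2 [[93, 194, 145], [77, 159, 71]] [0.7518 0.0767] 85.5 0.049
tray [ 0.5701 -0.2456] 86.5 0.26185913259002713
scene machine [([0.599, 0.377, -0.001], 0.68), ([0.571, -0.246, 0.022], 0.55)]
scene drawer_grip []
scene drawer_in [([0.6, 0.349, 0.018], 0.87)]
scene dial_grip [([0.6, 0.34, 0.18], 0.75)]
scene tray [([0.6, 0.346, 0.017], 0.59), ([0.569, -0.245, 0.018], 0.57)]
scene bell [([0.548, -0.036, 0.003], 0.67)]
scene tray_lip [([0.581, -0.162, 0.02], 0.72)]
wrist machine []
wrist drawer_grip [([0.603, 0.211, 0.056], 0.84)]
wrist drawer_in []
wrist dial_grip []
wrist tray [([0.572, -0.246, 0.019], 0.97)]
wrist bell [([0.548, -0.035, -0.002], 0.92)]
wrist tray_lip [([0.574, -0.161, 0.024], 0.64)]
side machine []
side drawer_grip []
side drawer_in []
side dial_grip [([0.6, 0.339, 0.177], 0.6)]
side tray [([0.567, -0.245, 0.017], 0.9)]
side bell [([0.551, -0.031, 0.002], 0.82)]
side tray_lip [([0.578, -0.164, 0.022], 0.74), ([0.55, -0.035, 0.003], 0.52)]
```

View pics/scene5.png

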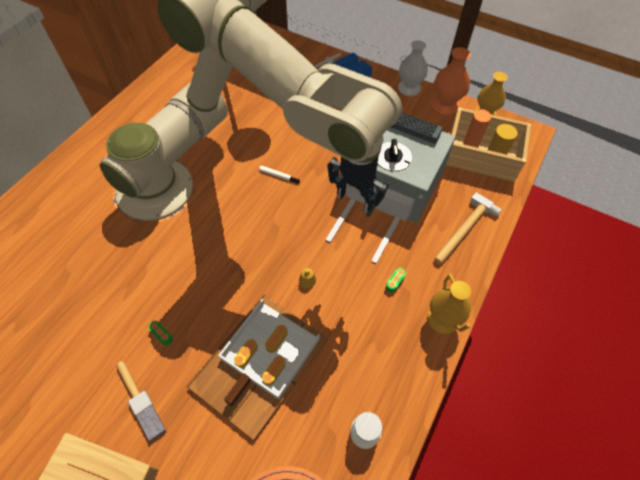

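View pics/wrist5.png

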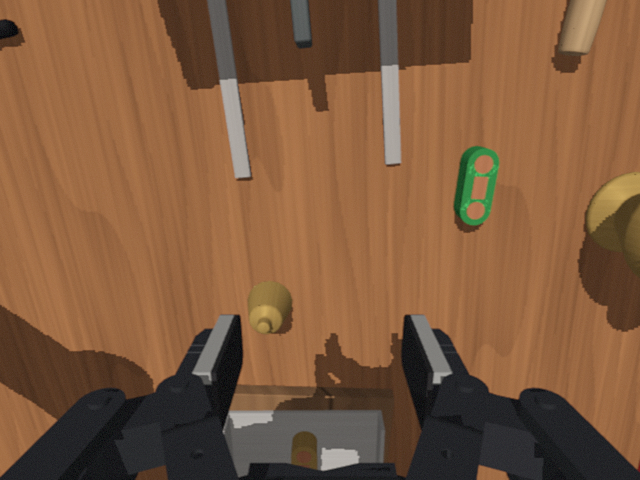

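Scene view: all three blanks are in the tray, at (243,352), (277,338) and (273,370), and the bell at (307,280) is untouched. The wrist view shows the guide ends at (243,177) and (393,163) and the drawer fin at (303,40). I'll get the machine's yaw from the guides.

```bash
python3 - <<'E'
from h import *
d=optics.get_image('wrist')
for a,b in (((236,178),(211,0)),((249,177),(228,0)),((386,164),(379,0)),((400,163),(397,0))):
    A,B=ray(d,a,.006),ray(d,b,.006); print(A.round(4),B.round(4),np.degrees(np.arctan2(*(B-A)[[1,0]])).round(2))
A=ray(d,(290,0),.078);B=ray(d,(297,46),.078);print(A,B,ray(d,(304,46),.078)); 
E
```

```text
[0.5309 0.0967 0.006 ] [0.5294 0.2434 0.006 ] 90.58
[0.5431 0.0969 0.006 ] [0.5433 0.2425 0.006 ] 89.92
[0.6706 0.1008 0.006 ] [0.6667 0.2347 0.006 ] 91.65
[0.6835 0.1009 0.006 ] [0.6814 0.2337 0.006 ] 90.88
[0.59790576 0.22477604 0.078     ] [0.60026306 0.19660603 0.078     ] [0.6050785  0.19629994 0.078     ]
```

>>> move_arm(series="5 -0.8 3 -4.4 0.4;10 -1.5 6 -4.4 0.4;13.1 -1.5 9 -4.4 0.4;13.1 -1.5 14 -4.4 0.4;13.1 -1.5 19 -4.4 0.4;13.1 -1.5 20.8 -4.4 0.4;13.1 -1.5 20.8 -4.4 -1;13.1 -1.5 20.8 -4.4 -1")

```text
time_s: 22.48
position: [0.6042, 0.2087, 0.0093]
tool_rot: [[-0.014, 1.0, 0.002], [1.0, 0.014, 0.0], [0.0, 0.002, -1.0]]
ft_force: [-0.3, -0.1, 0.2]
grip_width: 0.0242
gripper_force: 0.0
```

>>> move_arm(series="0 0 0 0 -1;0 0 0 0 -1", force=60)

```text
time_s: 22.72
position: [0.6045, 0.2087, 0.0096]
tool_rot: [[-0.015, 1.0, 0.003], [1.0, 0.015, 0.0], [0.0, 0.003, -1.0]]
ft_force: [1.3, -0.3, 6.4]
grip_width: 0.0112
gripper_force: 59.3
```

>>> move_arm(series="-2 0 0 0 -1;-5 0 0 0 -1;-8 0 0 0 -1;-11 0 0 0 -1;-14 0 0 0 -1;-16 0 0 0 -1;-16.6 0 0 0 -1;-16.6 0 0 0 -1")

```text
time_s: 23.72
position: [0.6089, 0.0548, 0.0095]
tool_rot: [[-0.015, 1.0, 0.01], [1.0, 0.015, 0.019], [0.018, 0.01, -1.0]]
ft_force: [18.0, 60.4, 0.3]
grip_width: 0.0115
gripper_force: 58.6
```

>>> move_arm(series="-0.2 0 0 0 -1;-0.2 0 0 0 -1")

```text
time_s: 23.98
position: [0.6089, 0.0549, 0.0095]
tool_rot: [[-0.016, 1.0, 0.01], [1.0, 0.016, 0.021], [0.021, 0.01, -1.0]]
ft_force: [18.9, 69.2, 0.9]
grip_width: 0.0107
gripper_force: 58.5
```

>>> move_arm(series="0.4 0 0 0 -1;0.8 0.2 0 0 -1;0.8 0.2 0 0 0.2;0.8 0.2 0 0 0.3;0.8 0.2 -6 0 0.3;0.8 0.2 -12 0 0.3;0.8 0.2 -15 0 0.3;-4.5 0.2 -17 0 0.3")

```text
time_s: 24.98
position: [0.6085, -0.0033, 0.18]
tool_rot: [[-0.017, 1.0, 0.002], [1.0, 0.017, -0.0], [-0.0, 0.002, -1.0]]
ft_force: [0.6, -0.4, 0.5]
grip_width: 0.0556
gripper_force: 0.0
```

```bash
python3 - <<'E'
from h import *
s=state()
for c in ('scene','wrist'):
    d=snap(c,c+'6.png')
    for t in ['machine','drawer_grip','drawer_in','bell']:
        print(c,t,[(np.round(r['point'],3).tolist(),round(r['score'],2)) for r in spotter.mark_of(t,c)[:2]])
E
```

```text
t 24.98 p [ 0.6085 -0.0033  0.18  ] x-yaw 90.99 z [ 0.002 -0.    -1.   ] w 0.0556 f [ 0.6 -0.4  0.5]
scene machine [([0.597, 0.377, -0.0], 0.85)]
scene drawer_grip [([0.607, 0.062, 0.062], 0.67)]
scene drawer_in [([0.604, 0.201, 0.015], 0.7)]
scene bell [([0.602, 0.336, 0.182], 0.72), ([0.549, -0.034, 0.001], 0.53)]
wrist machine [([0.608, -0.286, 0.023], 0.27)]
wrist drawer_grip [([0.608, 0.06, 0.055], 0.69)]
wrist drawer_in []
wrist bell [([0.548, -0.037, -0.001], 0.92)]
```

View pics/wrist6.png

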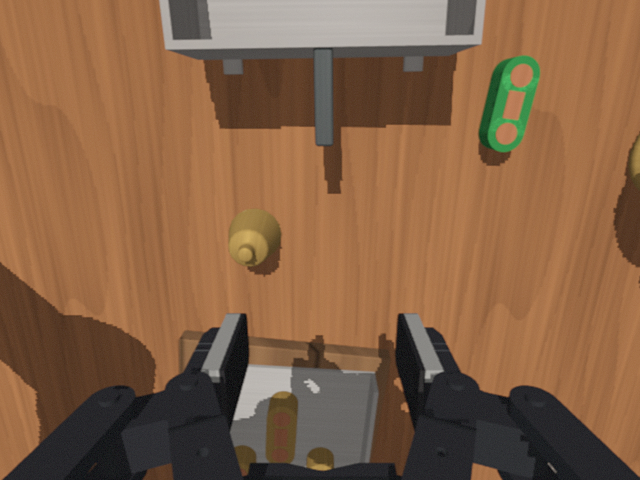

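```bash
python3 - <<'E'
from h import *
d=optics.get_image('wrist')
for u,z in (((232,73),.006),((413,70),.006),((170,42),.08),((478,38),.08),((166,50),.08),((482,45),.08),((316,146),.078),((332,146),.078)): print(u,ray(d,u,z).round(4))
E
```

```text
(232, 73) [0.5365 0.0988 0.006 ]
(413, 70) [0.6769 0.103  0.006 ]
(170, 42) [0.515  0.1117 0.08  ]
(478, 38) [0.6995 0.1164 0.08  ]
(166, 50) [0.5122 0.1073 0.08  ]
(482, 45) [0.7024 0.1127 0.08  ]
(316, 146) [0.6032 0.0516 0.078 ]
(332, 146) [0.6136 0.0518 0.078 ]
```

The wrist view shows the drawer front edge at row ~47, the fin at (324,95) and the bell clear at (252,240). The drawer front is about 7 mm inside the guide ends and hit a hard stop, so it is fully out; it had started slightly ajar. Next is the tray handle.

```bash
python3 - <<'E'
from h import *
plan((.5639,-.3538,.1,86.5),(.5639,-.3538,-.010,86.5))
E
```

```text
t 25.52 p [ 0.6083 -0.0037  0.1777] x-yaw 90.84 z [-0.001  0.    -1.   ] w 0.0554 f [0.6 0.1 1. ]
shift cm [-34.94  -4.95   7.76] turn 4.3 rows 5.8
shift cm [-34.94  -4.94  18.76] turn 4.3 rows 6.4
```

>>> move_arm(series="-6 -0.8 0 4.3 0.4;-12 -1.7 0 4.3 0.4;-18 -2.5 0 4.3 0.4;-24 -3.4 2 4.3 0.4;-30 -4.2 4 4.3 0.4;-34.9 -4.9 6 4.3 0.4;-34.9 -4.9 8 4.3 0.4;-34.9 -4.9 8 4.3 0.4")

```text
time_s: 26.52
position: [0.5636, -0.3535, 0.0963]
tool_rot: [[0.061, 0.998, -0.003], [0.998, -0.061, 0.003], [0.002, -0.003, -1.0]]
ft_force: [0.6, 1.0, 0.3]
grip_width: 0.0599
gripper_force: 0.0
```

```bash
python3 - <<'E'
from h import *
d=snap('wrist','wrist7.png')
print([(np.round(r['point'],3).tolist(),round(r['score'],2)) for t in('tray','board') for r in spotter.mark_of(t,'wrist')[:2]])
s=state()
for q in ((-.108,0,.04),(-.157,.01,.04),(-.157,-.01,.04)):
    c,t=np.cos(np.radians(86.5)),np.sin(np.radians(86.5)); print(px(d,(.5705+q[0]*c-q[1]*t,-.246+q[0]*t+q[1]*c,.018+q[2])))
plan((.5639,-.3538,-.010,86.5))
E
```

```text
[([0.528, -0.283, 0.024], 0.71)]
t 26.68 p [ 0.5649 -0.3535  0.0992] x-yaw 86.56 z [ 0.001 -0.001 -1.   ] w 0.0599 f [-1.  -0.8 -0.3]
[323. 260.]
[306. 337.]
[340. 337.]
t 26.68 p [ 0.5649 -0.3535  0.0992] x-yaw 86.56 z [ 0.001 -0.001 -1.   ] w 0.0599 f [-1.  -0.8 -0.3]
shift cm [-0.02 -0.12 10.92] turn 0.1 rows 1.7
```

View pics/wrist7.png

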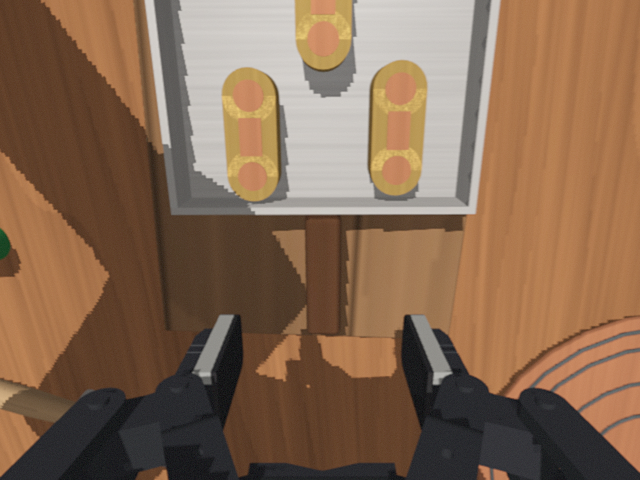

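The wrist view shows three blanks lying lengthwise in the pan, and the handle at (323,215–333), centred between the fingers. Gripping it.

>>> move_arm(series="0 -0.1 5 0 0.4;0 -0.1 9.5 0 0.4;0 -0.1 10.9 0 0.4;0 -0.1 10.9 0 0.4;0 -0.1 10.9 0 -1;0 -0.1 10.9 0 -1;0 -0.1 10.9 0 -1;0 -0.1 10.9 0 -1", force=115)

```text
time_s: 27.68
position: [0.5638, -0.3544, -0.0091]
tool_rot: [[0.061, 0.998, 0.002], [0.998, -0.061, -0.002], [-0.002, 0.002, -1.0]]
ft_force: [-1.1, 0.2, 5.8]
grip_width: 0.018
gripper_force: 112.1
```

```bash
python3 - <<'E'
from h import *
d={'pixels':0}; w=optics.get_image('wrist'); state()
# board corners from saved view need that pose; recompute from scene later
E
```

```text
t 27.73 p [ 0.5638 -0.3544 -0.0091] x-yaw 86.51 z [ 0.002 -0.002 -1.   ] w 0.0187 f [-1.4  0.7  5.9]
```

>>> move_arm(series="0 0 0 0 -1;0 0 -1 0 -1;0 0 -2 0 -1;0 0 -2 0 -1")

```text
time_s: 28.22
position: [0.5637, -0.3544, 0.0102]
tool_rot: [[0.061, 0.998, 0.001], [0.998, -0.061, -0.001], [-0.001, 0.002, -1.0]]
ft_force: [0.0, 0.8, -3.4]
grip_width: 0.0181
gripper_force: 112.5
```

```bash
python3 - <<'E'
from h import *
s=state()
a=[]
for c in ('side','scene'):
    d=optics.get_image(c)
    print(c,[(t,np.round(r['point'],3).tolist(),round(r['score'],2)) for t in('tray','tray_lip') for r in spotter.mark_of(t,c)[:1]])
    u=px(d,(.57,-.25,.04)).astype(int); a.append(cv2.resize(d['pixels'][u[1]-75:u[1]+75,u[0]-90:u[0]+90],(400,333)))
cv2.imwrite('pics/c8.png',np.hstack(a))
E
```

```text
t 28.23 p [ 0.5637 -0.3544  0.0102] x-yaw 86.49 z [ 0.001 -0.001 -1.   ] w 0.0181 f [ 0.   0.8 -3.4]
side [('tray', [0.566, -0.241, 0.036], 0.7), ('tray_lip', [0.573, -0.165, 0.041], 0.92)]
scene [('tray', [0.568, -0.246, 0.035], 0.89), ('tray_lip', [0.576, -0.159, 0.035], 0.58)]
```

View pics/c8.png

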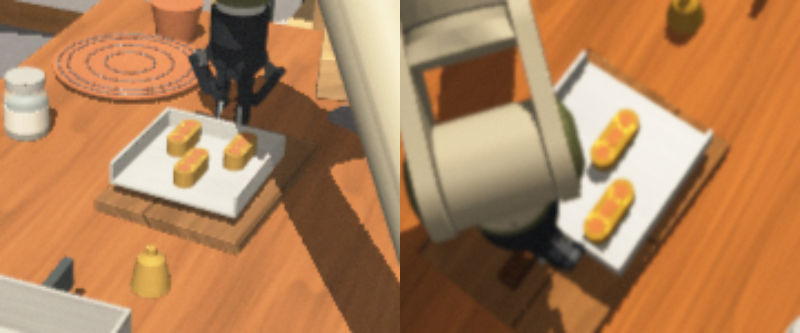

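The tray lifts flat with all blanks aboard. I'll carry it gently.

>>> move_arm(series="0 0 -0.5 0 -1;0 0 -1.5 0 -1;0 0 -3 0 -1;0.5 0 -5 0 -1;1.5 0 -7 0 -1;3 0.2 -9 -0.5 -1;5 0.4 -11 -1 -1;7.5 0.6 -13 -1.5 -1")

```text
time_s: 29.52
position: [0.574, -0.2777, 0.1404]
tool_rot: [[0.034, 0.999, 0.0], [0.999, -0.034, 0.0], [0.0, 0.0, -1.0]]
ft_force: [-0.2, 0.1, -3.5]
grip_width: 0.0183
gripper_force: 112.6
```

>>> move_arm(series="2.5 0.2 -1.5 -0.5 -1;5 0.4 -2.5 -1 -1;7.5 0.6 -3 -1.5 -1;10 0.8 -3 -2 -1;12.5 1 -3 -2.5 -1;15 1.2 -3 -3 -1;17.5 1.4 -3 -3.5 -1;19.5 1.6 -3 -3.6 -1")

```text
time_s: 30.52
position: [0.5964, -0.0832, 0.1686]
tool_rot: [[-0.029, 1.0, -0.001], [1.0, 0.029, 0.0], [0.0, -0.001, -1.0]]
ft_force: [-0.4, -0.7, -2.7]
grip_width: 0.0183
gripper_force: 112.6
```

```bash
python3 - <<'E'
from h import *
plan((.610,.012,.17,91.6))
E
```

```text
t 30.52 p [ 0.5964 -0.0832  0.1686] x-yaw 91.64 z [-0.001  0.    -1.   ] w 0.0183 f [-0.4 -0.7 -2.7]
shift cm [ 9.48  1.63 -0.14] turn 0.0 rows 1.5
```

>>> move_arm(series="1.5 0.3 -0.1 0 -1;3 0.5 -0.1 0 -1;5 0.8 -0.1 0 -1;7 1.2 -0.1 0 -1;8.5 1.5 -0.1 0 -1;9.4 1.6 -0.1 0 -1;9.5 1.6 -0.1 0 -1;9.5 1.6 -0.1 0 -1")

```text
time_s: 31.52
position: [0.6099, 0.0099, 0.17]
tool_rot: [[-0.027, 1.0, -0.0], [1.0, 0.027, -0.0], [-0.0, -0.0, -1.0]]
ft_force: [0.4, 0.1, -2.3]
grip_width: 0.0185
gripper_force: 112.6
```

>>> move_arm(series="0 0 0 0 -1;0 0 0 0 -1;0 0 0 0 -1;0 0 0 0 -1", force=30)

```text
time_s: 32.02
position: [0.61, 0.0102, 0.1701]
tool_rot: [[-0.028, 1.0, 0.0], [1.0, 0.028, 0.0], [0.0, 0.0, -1.0]]
ft_force: [-0.3, -0.3, -3.4]
grip_width: 0.0185
gripper_force: 112.6
```

```bash
cat >> h.py <<'E'
def tilt():
    s=state()
    for c in ('side','scene','wrist'):
        d=optics.get_image(c)
        print(c,[(t,np.round(r['point'],3).tolist(),round(r['score'],2)) for t in('tray','tray_lip','bell') for r in spotter.mark_of(t,c)[:1]])
E
python3 - <<'E'
from h import *
tilt(); snap('side','s9.png')
E
```

```text
t 32.02 p [0.61   0.0102 0.1701] x-yaw 91.59 z [ 0.  0. -1.] w 0.0185 f [-0.3 -0.3 -3.4]
side [('tray', [0.603, 0.122, 0.198], 0.74), ('tray_lip', [0.604, 0.201, 0.199], 0.81), ('bell', [0.551, -0.032, 0.002], 0.55)]
scene [('tray', [0.607, 0.118, 0.196], 0.81), ('tray_lip', [0.605, 0.205, 0.201], 0.8), ('bell', [0.551, -0.032, 0.002], 0.71)]
wrist []
```

>>> move_arm(series="0 0 0 0 -0.58;0 0 0 0 -0.57", force=20)

```text
time_s: 32.92
position: [0.61, 0.0103, 0.17]
tool_rot: [[-0.028, 1.0, 0.0], [1.0, 0.028, -0.0], [-0.0, 0.0, -1.0]]
ft_force: [-0.2, 0.0, -2.7]
grip_width: 0.0188
gripper_force: 86.9
```

>>> move_arm(series="0 0 0 0 -0.56;0 0 0 0 -0.56")

```text
time_s: 33.17
position: [0.61, 0.0103, 0.17]
tool_rot: [[-0.028, 1.0, 0.0], [1.0, 0.028, 0.0], [0.0, 0.0, -1.0]]
ft_force: [-0.1, -0.6, -3.6]
grip_width: 0.019
gripper_force: 64.4
```

>>> move_arm(series="0 0 0 0 -0.55;0 0 0 0 -0.55")

```text
time_s: 33.42
position: [0.61, 0.0103, 0.17]
tool_rot: [[-0.028, 1.0, -0.0], [1.0, 0.028, 0.0], [0.0, -0.0, -1.0]]
ft_force: [0.2, -0.5, -3.3]
grip_width: 0.0193
gripper_force: 41.7
```

```bash
python3 - <<'E'
from h import *
tilt()
E
```

```text
t 33.42 p [0.61   0.0103 0.17  ] x-yaw 91.6 z [-0.  0. -1.] w 0.0193 f [ 0.2 -0.5 -3.3]
side [('tray', [0.602, 0.122, 0.195], 0.78), ('tray_lip', [0.606, 0.197, 0.2], 0.84), ('bell', [0.547, -0.033, 0.0], 0.84)]
scene [('tray', [0.606, 0.119, 0.201], 0.8), ('tray_lip', [0.607, 0.205, 0.199], 0.74), ('bell', [0.549, -0.035, 0.003], 0.61)]
wrist []
```

>>> move_arm(series="0 0 0 0 -0.545;0 0 0 0 -0.545")

```text
time_s: 34.28
position: [0.61, 0.0103, 0.17]
tool_rot: [[-0.028, 1.0, -0.0], [1.0, 0.028, -0.0], [-0.0, -0.0, -1.0]]
ft_force: [0.5, -0.5, -4.1]
grip_width: 0.0196
gripper_force: 30.3
```

```bash
python3 - <<'E'
from h import *
tilt()
E
```

```text
t 34.27 p [0.61   0.0103 0.17  ] x-yaw 91.59 z [-0. -0. -1.] w 0.0196 f [ 0.5 -0.5 -4.1]
side [('tray', [0.601, 0.122, 0.197], 0.68), ('tray_lip', [0.609, 0.2, 0.202], 0.9), ('bell', [0.551, -0.034, 0.0], 0.64)]
scene [('tray', [0.606, 0.14, 0.199], 0.28), ('tray_lip', [0.608, 0.205, 0.2], 0.67), ('bell', [0.55, -0.035, -0.001], 0.71)]
wrist []
```

>>> move_arm(series="0 0 0 0 -0.542;0 0 0 0 -0.542")

```text
time_s: 35.12
position: [0.61, 0.0103, 0.17]
tool_rot: [[-0.028, 1.0, -0.0], [1.0, 0.028, 0.0], [0.0, -0.0, -1.0]]
ft_force: [0.3, 0.7, -4.2]
grip_width: 0.0195
gripper_force: 23.5
```

```bash
python3 - <<'E'
from h import *
tilt()
E
```

```text
t 35.12 p [0.61   0.0103 0.17  ] x-yaw 91.6 z [-0.  0. -1.] w 0.0195 f [ 0.3  0.7 -4.2]
side [('tray', [0.605, 0.125, 0.195], 0.82), ('tray_lip', [0.607, 0.2, 0.202], 0.68), ('bell', [0.549, -0.031, -0.001], 0.55)]
scene [('tray', [0.609, 0.118, 0.198], 0.92), ('tray_lip', [0.604, 0.205, 0.197], 0.64), ('bell', [0.554, -0.033, 0.001], 0.64)]
wrist [('tray', [0.642, 0.08, 0.202], 0.42)]
```

>>> move_arm(series="0.3 0 0.3 0 -0.545;0.8 0 0.6 0 -0.545;1.3 0 1 0 -0.545;1.8 0 1.3 0 -0.545;2 0 1.5 0 -0.545;2 0 1.5 0 -0.545;2 0 1.5 0 -0.539;2 0 1.5 0 -0.539")

```text
time_s: 36.72
position: [0.6095, 0.0301, 0.1552]
tool_rot: [[-0.028, 1.0, 0.0], [1.0, 0.028, -0.0], [-0.0, 0.0, -1.0]]
ft_force: [0.1, 0.1, -3.4]
grip_width: 0.0193
gripper_force: 17.2
```

>>> move_arm(series="0 0 0 0 -0.537;0 0 0 0 -0.537")

```text
time_s: 36.98
position: [0.6095, 0.0303, 0.1552]
tool_rot: [[-0.028, 1.0, 0.0], [1.0, 0.028, 0.0], [0.0, 0.0, -1.0]]
ft_force: [0.3, 0.3, -1.6]
grip_width: 0.0199
gripper_force: 12.9
```

```bash
python3 - <<'E'
from h import *
tilt()
E
```

```text
t 36.98 p [0.6095 0.0303 0.1552] x-yaw 91.59 z [ 0.  0. -1.] w 0.0199 f [ 0.3  0.3 -1.6]
side [('tray', [0.603, 0.087, 0.111], 0.74), ('tray_lip', [0.608, 0.14, 0.051], 0.92), ('bell', [0.551, -0.032, -0.002], 0.59)]
scene [('tray', [0.611, 0.083, 0.112], 0.97), ('tray_lip', [0.606, 0.147, 0.049], 0.71), ('bell', [0.553, -0.033, 0.003], 0.55)]
wrist [('tray', [0.609, 0.083, 0.114], 0.85)]
```

It tipped to about 47° and rests on the rim, as planned. I'll re-grip and look.

>>> move_arm(series="0 0 0 0 -1;0 0 0 0 -1;0 0 0 0 -1;0 0 0 0 -1", force=115)

```text
time_s: 38.08
position: [0.6095, 0.0303, 0.1552]
tool_rot: [[-0.028, 1.0, 0.0], [1.0, 0.028, 0.0], [-0.0, 0.0, -1.0]]
ft_force: [0.1, 1.4, -0.1]
grip_width: 0.0187
gripper_force: 112.2
```

```bash
python3 - <<'E'
from h import *
state(); a=[]
for c in ('side','scene'):
    d=optics.get_image(c); u=px(d,(.605,.14,.1)).astype(int); a.append(cv2.resize(d['pixels'][u[1]-75:u[1]+75,u[0]-90:u[0]+90],(400,333)))
    print([(np.round(r['point'],3).tolist(),round(r['score'],2)) for r in spotter.find_in('blank0',c)])
cv2.imwrite('pics/c10.png',np.hstack(a))
E
```

```text
t 38.08 p [0.6095 0.0303 0.1552] x-yaw 91.6 z [ 0.  0. -1.] w 0.0187 f [ 0.1  1.4 -0.1]
[([0.308, -0.332, 0.017], 0.72), ([0.603, 0.158, 0.065], 0.65), ([0.65, 0.167, 0.062], 0.64), ([0.555, 0.164, 0.064], 0.63), ([0.755, 0.092, 0.021], 0.52)]
[([0.749, 0.073, 0.019], 0.81), ([0.317, -0.34, 0.019], 0.6), ([0.656, 0.152, 0.067], 0.52)]
```

View pics/c10.png

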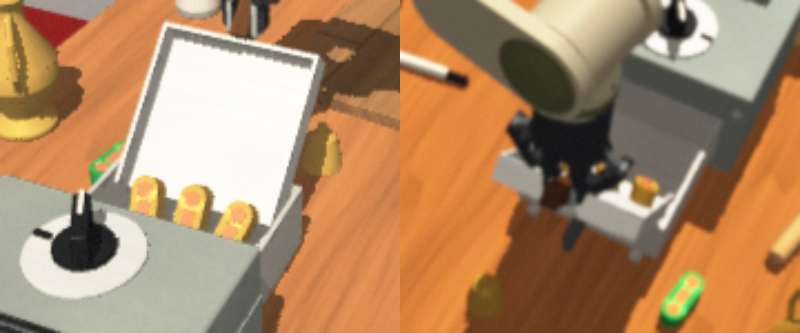

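The blanks have slid down and lean on the tray's lip, on the drawer floor (crop: 147,195; 192,205; 238,220). Withdrawing the tray along its slope should leave them in the drawer.

>>> move_arm(series="-0.6 0 -1 0 -1;-1.4 0 -2 0 -1;-2.1 0 -3 0 -1;-2.8 0 -4 0 -1;-3.5 0 -5 0 -1;-4 0 -6 0 -1;-4.2 0 -7 0 -1;-4.2 0 -8 0 -1")

```text
time_s: 39.28
position: [0.6106, -0.0117, 0.2357]
tool_rot: [[-0.028, 1.0, 0.0], [1.0, 0.028, 0.0], [0.0, 0.0, -1.0]]
ft_force: [-1.1, -0.9, -2.4]
grip_width: 0.0184
gripper_force: 112.6
```

```bash
python3 - <<'E'
from h import *
state(); a=[]
for c in ('side','scene'):
    d=optics.get_image(c); u=px(d,(.605,.14,.1)).astype(int); a.append(cv2.resize(d['pixels'][u[1]-75:u[1]+75,u[0]-90:u[0]+90],(400,333)))
    print([(np.round(r['point'],3).tolist(),round(r['score'],2)) for r in spotter.find_in('blank0',c)], [np.round(r['point'],3).tolist() for r in spotter.mark_of('tray_lip',c)[:1]+spotter.mark_of('bell',c)[:1]])
cv2.imwrite('pics/c11.png',np.hstack(a))
E
```

```text
t 39.27 p [ 0.6106 -0.0117  0.2357] x-yaw 91.59 z [ 0.  0. -1.] w 0.0184 f [-1.1 -0.9 -2.4]
[([0.603, 0.135, 0.036], 0.72), ([0.662, 0.144, 0.035], 0.7), ([0.552, 0.145, 0.035], 0.68), ([0.306, -0.33, 0.021], 0.53), ([0.592, 0.346, 0.161], 0.48)] [[0.61, 0.1, 0.134], [0.606, 0.044, 0.191]]
[([0.317, -0.342, 0.023], 0.83), ([0.75, 0.072, 0.017], 0.5)] [[0.61, 0.102, 0.13], [0.55, -0.032, 0.002]]
```

View pics/c11.png

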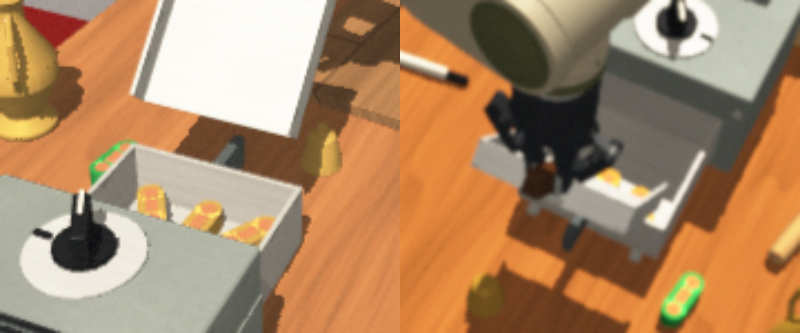

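All three blanks lie flat in the drawer. Returning the tray.

```bash
python3 - <<'E'
from h import *
plan((.5638,-.3544,.2357,86.5),(.5638,-.3544,.135,86.5))
E
```

```text
t 39.67 p [ 0.6104 -0.0116  0.2346] x-yaw 91.6 z [-0.001  0.    -1.   ] w 0.0181 f [-0.6  0.6 -2. ]
shift cm [-34.14  -5.62  -0.11] turn 5.1 rows 5.5
shift cm [-34.14  -5.61   9.96] turn 5.1 rows 5.8
```

>>> move_arm(series="-3 -0.5 0 0.5 -1;-8 -1.3 0 1.2 -1;-13 -2.2 0 2 -1;-18 -3 0 2.7 -1;-23 -3.8 0 3.5 -1;-28 -4.7 0 4.2 -1;-32 -5.4 0 5.1 -1;-34.1 -5.6 2 5.1 -1")

```text
time_s: 40.67
position: [0.564, -0.3564, 0.2151]
tool_rot: [[0.063, 0.998, 0.002], [0.998, -0.063, -0.002], [-0.002, 0.002, -1.0]]
ft_force: [-0.1, 1.6, -1.9]
grip_width: 0.0182
gripper_force: 112.7
```

>>> move_arm(series="0 0 2 0 -1;0 0 5 0 -1;0 0 7 0 -1;0 0 8 0 -1;0 0 8 0 -0.57;0 0 8 0 -0.55;0 0 8 0 -0.542;0 0 8 0 -0.542", force=20)

```text
time_s: 41.68
position: [0.5642, -0.3542, 0.1355]
tool_rot: [[0.061, 0.998, 0.001], [0.998, -0.061, -0.001], [-0.001, 0.001, -1.0]]
ft_force: [-0.3, -0.2, -1.1]
grip_width: 0.0197
gripper_force: 24.8
```

```bash
python3 - <<'E'
from h import *
tilt()
E
```

```text
t 41.67 p [ 0.5642 -0.3542  0.1355] x-yaw 86.5 z [ 0.001 -0.001 -1.   ] w 0.0197 f [-0.3 -0.2 -1.1]
side [('tray', [0.562, -0.296, 0.092], 0.94), ('tray_lip', [0.576, -0.242, 0.034], 0.77), ('bell', [0.551, -0.034, -0.001], 0.51)]
scene [('tray', [0.569, -0.3, 0.09], 0.95), ('tray_lip', [0.571, -0.238, 0.032], 0.92), ('bell', [0.554, -0.033, 0.003], 0.63)]
wrist [('tray', [0.566, -0.301, 0.094], 0.62), ('tray_lip', [0.568, -0.238, 0.033], 0.92)]
```

>>> move_arm(series="0 0 1 0 -0.542;0 0 2 0 -0.542;0 0 3.5 0 -0.542;0 0 5 0 -0.542;0 0 6.5 0 -0.542;0 0 8 0 -0.542;0 0 9 0 -0.542;0 0 9 0 -0.542")

```text
time_s: 43.28
position: [0.5638, -0.3533, 0.0437]
tool_rot: [[0.061, 0.998, -0.002], [0.998, -0.061, 0.002], [0.002, -0.002, -1.0]]
ft_force: [-0.2, 0.0, -2.0]
grip_width: 0.02
gripper_force: 21.7
```

```bash
python3 - <<'E'
from h import *
tilt()
E
```

```text
t 43.27 p [ 0.5638 -0.3533  0.0437] x-yaw 86.5 z [-0.002  0.002 -1.   ] w 0.02 f [-0.2  0.  -2. ]
side [('tray', [0.567, -0.254, 0.037], 0.94), ('tray_lip', [0.575, -0.178, 0.022], 0.62), ('bell', [0.549, -0.03, 0.0], 0.72)]
scene [('tray', [0.567, -0.262, 0.04], 0.56), ('tray_lip', [0.578, -0.178, 0.021], 0.58), ('bell', [0.603, 0.148, 0.016], 0.65)]
wrist [('tray', [0.569, -0.261, 0.045], 0.69)]
```

>>> move_arm(series="0 0 1.5 0 -0.542;0 0 3 0 -0.542;0 0 4.3 0 -0.542;0 0 5 0 -0.542;0 0 5.3 0 -0.542;0 0 5.3 0 -0.542")

```text
time_s: 44.62
position: [0.5639, -0.3539, -0.0075]
tool_rot: [[0.061, 0.998, -0.0], [0.998, -0.061, 0.0], [-0.0, -0.0, -1.0]]
ft_force: [-2.7, 0.6, 3.8]
grip_width: 0.0198
gripper_force: 22.3
```

```bash
python3 - <<'E'
from h import *
tilt()
E
```

```text
t 44.62 p [ 0.5639 -0.3539 -0.0075] x-yaw 86.51 z [-0.  0. -1.] w 0.0198 f [-2.7  0.6  3.8]
side [('tray', [0.566, -0.243, 0.019], 0.84), ('tray_lip', [0.578, -0.165, 0.022], 0.63), ('bell', [0.551, -0.032, 0.001], 0.89)]
scene [('tray', [0.572, -0.247, 0.017], 0.72), ('tray_lip', [0.578, -0.163, 0.016], 0.8), ('bell', [0.551, -0.033, 0.003], 0.59)]
wrist [('tray', [0.57, -0.251, 0.022], 0.91)]
```

>>> move_arm(series="0 0 0 0 -0.4;0 0 0 0 -0.1;0 0 0 0 0.2;0 0 -4 0 0.3;0 0 -9 0 0.3;0 0 -15 0 0.3;0 0 -20 0 0.3;0 0 -20 0 0.3")

```text
time_s: 46.22
position: [0.5653, -0.3551, 0.1967]
tool_rot: [[0.061, 0.998, 0.007], [0.998, -0.061, -0.006], [-0.005, 0.007, -1.0]]
ft_force: [-0.3, -0.1, 0.0]
grip_width: 0.0556
gripper_force: 0.0
```

```bash
python3 - <<'E'
from h import *
plan((.608,.055,.19,91.6)); tilt()
for c in('scene','side'): optics.get_image(c); print([(np.round(r['point'],3).tolist(),round(r['score'],2)) for r in spotter.find_in('blank0',c)])
E
```

```text
t 46.23 p [ 0.5653 -0.3551  0.1967] x-yaw 86.5 z [ 0.007 -0.006 -1.   ] w 0.0556 f [-0.3 -0.1  0. ]
shift cm [41.19  1.76  0.46] turn -5.1 rows 6.6
t 46.23 p [ 0.5653 -0.3551  0.1967] x-yaw 86.5 z [ 0.007 -0.006 -1.   ] w 0.0556 f [-0.3 -0.1  0. ]
side [('tray', [0.565, -0.244, 0.018], 0.62), ('tray_lip', [0.579, -0.166, 0.021], 0.77), ('bell', [0.548, -0.033, 0.0], 0.68)]
scene [('tray', [0.57, -0.247, 0.02], 0.69), ('tray_lip', [0.58, -0.164, 0.02], 0.89), ('bell', [0.55, -0.034, 0.002], 0.74)]
wrist [('tray', [0.572, -0.248, 0.02], 0.77)]
[([0.753, 0.071, 0.02], 0.83), ([0.557, 0.155, 0.035], 0.61), ([0.65, 0.158, 0.038], 0.57)]
[([0.659, 0.144, 0.035], 0.56), ([0.605, 0.136, 0.041], 0.52), ([0.754, 0.09, 0.019], 0.52), ([0.551, 0.145, 0.037], 0.45), ([0.332, -0.335, 0.015], 0.42)]
```

>>> move_arm(series="6 0.3 0 -0.7 0.3;12 0.6 0 -1.4 0.3;18 0.9 0 -2.1 0.3;24 1.2 0 -2.8 0.3;30 1.4 0 -3.5 0.3;36 1.6 0 -4.3 0.3;41.2 1.7 0 -5.1 0.3;41.2 1.7 0 -5.1 0.3")

```text
time_s: 48.02
position: [0.6061, 0.0595, 0.1922]
tool_rot: [[-0.033, 0.999, 0.0], [0.999, 0.033, 0.0], [0.0, 0.0, -1.0]]
ft_force: [-0.2, 0.0, 0.3]
grip_width: 0.0554
gripper_force: 0.0
```

```bash
python3 - <<'E'
from h import *
plan((.608,.055,.0095,91.6)); optics.get_image('wrist'); print([(np.round(r['point'],3).tolist(),round(r['score'],2)) for r in spotter.mark_of('drawer_grip','wrist')])
E
```

```text
t 48.02 p [0.6061 0.0595 0.1922] x-yaw 91.87 z [ 0.  0. -1.] w 0.0554 f [-0.2  0.   0.3]
shift cm [-0.46  0.17 18.27] turn 0.3 rows 2.9
[([0.606, 0.062, 0.06], 0.96)]
```

>>> move_arm(series="-0.2 0.1 6 0.3 0.3;-0.2 0.1 12 0.3 0.3;-0.2 0.1 16.5 0.3 0.3;-0.2 0.1 18.3 0.3 0.3;-0.2 0.1 18.3 0.3 0.3;-0.2 0.1 18.3 0.3 -1;-0.2 0.1 18.3 0.3 -1;-0.2 0.1 18.3 0.3 -1", force=60)

```text
time_s: 49.12
position: [0.6087, 0.0538, 0.0103]
tool_rot: [[-0.023, 1.0, 0.004], [1.0, 0.023, -0.0], [-0.001, 0.004, -1.0]]
ft_force: [2.8, 0.1, 2.8]
grip_width: 0.0106
gripper_force: 60.5
```

>>> move_arm(series="0.5 0 0 0 -1;2 0 0 0 -1;4 0 0 0 -1;6 0 0 0 -1;8 0 0 0 -1;10 0 0 0 -1;12 0 0 0 -1;13.5 0 0 0 -1")

```text
time_s: 50.12
position: [0.6049, 0.1898, 0.0103]
tool_rot: [[-0.023, 1.0, 0.002], [1.0, 0.023, -0.0], [-0.0, 0.002, -1.0]]
ft_force: [1.9, -2.5, 6.9]
grip_width: 0.0108
gripper_force: 61.2
```

>>> move_arm(series="1 0 0 0 -1;1.6 0 0 0 -1;2.2 0 0 0 -1;2.6 0 0 0 -1;2.6 0 0 0 -1")

```text
time_s: 50.75
position: [0.6042, 0.2159, 0.0103]
tool_rot: [[-0.023, 1.0, 0.002], [1.0, 0.023, 0.001], [0.001, 0.002, -1.0]]
ft_force: [1.1, 2.2, 7.3]
grip_width: 0.0106
gripper_force: 61.1
```

>>> move_arm(series="0.2 0 0 0 -1;0.4 0 0 0 -1;0.6 0 0 0 -1;0.6 0 0 0 -1")

```text
time_s: 51.25
position: [0.604, 0.2184, 0.0103]
tool_rot: [[-0.022, 1.0, 0.001], [1.0, 0.022, -0.005], [-0.005, 0.001, -1.0]]
ft_force: [-0.7, -15.5, 9.9]
grip_width: 0.0108
gripper_force: 61.7
```

>>> move_arm(series="0.2 0 0 0 -1;0.2 0 0 0 -0.4;0.2 0 0 0 0.2;0.2 0 0 0 0.3;0.2 0 -6 0 0.3;-1 0 -12 0 0.3;-1 0 -18 0 0.3;0 0 -24 0 0.3")

```text
time_s: 52.25
position: [0.6031, 0.2209, 0.2511]
tool_rot: [[-0.022, 1.0, -0.0], [1.0, 0.022, 0.0], [0.0, -0.0, -1.0]]
ft_force: [1.3, -0.7, -0.7]
grip_width: 0.0555
gripper_force: 0.0
```

>>> move_arm(series="2 -0.2 -3 0 0.3;5 -0.2 -4 0 0.3;5 -0.2 -4 0 0.3")

```text
time_s: 52.62
position: [0.6, 0.2729, 0.2894]
tool_rot: [[-0.025, 1.0, 0.001], [1.0, 0.025, 0.001], [0.001, 0.001, -1.0]]
ft_force: [0.2, 0.3, -0.2]
grip_width: 0.0558
gripper_force: 0.0
```

```bash
python3 - <<'E'
from h import *
s=state()
d=snap('wrist','w12.png'); print([(np.round(r['point'],3).tolist(),round(r['score'],2)) for r in spotter.mark_of('dial_grip','wrist')])
optics.get_image('scene')
for t in ('drawer_grip','dial_grip','bell'): print(t,[(np.round(r['point'],3).tolist(),round(r['score'],2)) for r in spotter.mark_of(t,'scene')])
E
```

```text
t 52.62 p [0.6    0.2729 0.2894] x-yaw 91.46 z [ 0.001  0.001 -1.   ] w 0.0558 f [ 0.2  0.3 -0.2]
[([0.599, 0.337, 0.181], 0.7)]
drawer_grip [([0.602, 0.232, 0.057], 0.96)]
dial_grip [([0.601, 0.336, 0.182], 0.59), ([0.655, 0.316, 0.014], 0.38)]
bell [([0.55, -0.036, 0.001], 0.52)]
```

View pics/w12.png

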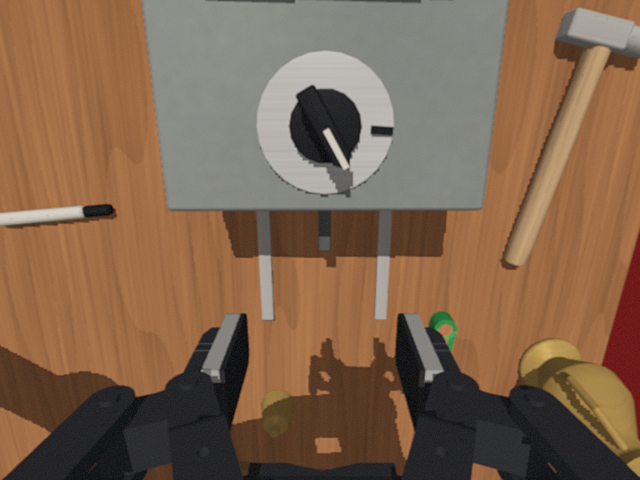

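The drawer is home. The wrist view shows the dial's white line running (325,128)→(347,168), and the raised mark at (381,130). Working out the angles.

```bash
python3 - <<'E'
from h import *
d=optics.get_image('wrist')
A,B=ray(d,(305,93),.193),ray(d,(347,167),.193); print(A,B,(A+B)/2,np.degrees(np.arctan2(*(B-A)[[1,0]])), np.linalg.norm(B-A))
A=ray(d,(325,129),.193);print(np.degrees(np.arctan2(*(B-A)[[1,0]])))
C=np.array([.5995,.3375,0]);M=ray(d,(381,130.5),.156); print(M,np.degrees(np.arctan2(*(M-C)[[1,0]]))); print(ray(d,(326,122),.151))
state()
E
```

```text
[0.58777767 0.3577351  0.193     ] [0.61556279 0.31283254 0.193     ] [0.60167023 0.33528382 0.193     ] -58.25131296315497 0.05280390956354432
-57.76757089011343
[0.64126274 0.3339345  0.156     ] -4.879797726021995
[0.60156793 0.33873504 0.151     ]
t 52.98 p [0.6005 0.2703 0.2887] x-yaw 91.25 z [-0.001 -0.    -1.   ] w 0.0556 f [-0.2 -0.7  0.1]
```

```bash
python3 - <<'E'
from h import *
plan((.6012,.3365,.131,122),)
E
```

```text
t 52.98 p [0.6005 0.2703 0.2887] x-yaw 91.25 z [-0.001 -0.    -1.   ] w 0.0556 f [-0.2 -0.7  0.1]
shift cm [ 6.62  0.23 15.77] turn -30.8 rows 2.9
```

>>> move_arm(series="3 0.1 0 -10.5 0;6.6 0.2 2 -21 0;6.6 0.2 6 -30.8 0;6.6 0.2 11 -30.8 0;6.6 0.2 14.5 -30.8 0;6.6 0.2 15.8 -30.8 0;6.6 0.2 15.8 -30.8 0;6.6 0.2 15.8 -30.8 0")

```text
time_s: 53.98
position: [0.6017, 0.3372, 0.133]
tool_rot: [[-0.531, 0.847, 0.003], [0.847, 0.531, 0.001], [-0.001, 0.003, -1.0]]
ft_force: [0.5, 0.3, 0.5]
grip_width: 0.0424
gripper_force: 0.0
```

>>> move_arm(series="0 0 0 0 -1;0 0 0 0 -1;0 0 0 0 -1;0 0 0 0 -1", force=40)

```text
time_s: 54.48
position: [0.6017, 0.3374, 0.1322]
tool_rot: [[-0.531, 0.847, 0.003], [0.847, 0.531, 0.001], [-0.0, 0.003, -1.0]]
ft_force: [2.8, 1.3, 5.5]
grip_width: 0.0128
gripper_force: 42.0
```

>>> move_arm(series="0 0 0 -8 -1;0 0 0 -17 -1;0 0 0 -26 -1;0 0 0 -35 -1;0 0 0 -44 -1;0 0 0 -52 -1;0 0 0 -55.4 -1;0 0 0 -55.4 -1")

```text
time_s: 55.48
position: [0.6026, 0.3389, 0.1323]
tool_rot: [[-0.999, 0.042, 0.006], [0.042, 0.999, 0.004], [-0.006, 0.005, -1.0]]
ft_force: [8.2, 9.3, 2.4]
grip_width: 0.0132
gripper_force: 41.6
```

>>> move_arm(series="0 0 0 0 -1;0 0 0 0 -0.5;0 0 0 0 0;0 0 -4 0 0;0 0 -9 0 0;0 0 -14 0 0;6 0 -16 0 0;6 0 -16 0 0")

```text
time_s: 56.48
position: [0.5382, 0.3401, 0.2938]
tool_rot: [[-0.999, 0.042, 0.002], [0.042, 0.999, 0.001], [-0.002, 0.001, -1.0]]
ft_force: [0.3, -0.1, 0.3]
grip_width: 0.0424
gripper_force: 0.0
```

```bash
python3 - <<'E'
from h import *
s=state(); d=snap('wrist','w13.png'); optics.get_image('scene')
for t in ('drawer_grip','tray','tray_lip','bell','blank0'): print(t,[(np.round(r['point'],3).tolist(),round(r['score'],2)) for r in spotter.mark_of(t,'scene')])
E
```

```text
t 56.48 p [0.5382 0.3401 0.2938] x-yaw 177.61 z [ 0.002  0.001 -1.   ] w 0.0424 f [ 0.3 -0.1  0.3]
drawer_grip [([0.603, 0.228, 0.06], 0.77)]
tray [([0.572, -0.248, 0.017], 0.91)]
tray_lip [([0.577, -0.164, 0.018], 0.78)]
bell [([0.549, -0.033, 0.003], 0.83)]
blank0 [([0.313, -0.339, 0.001], 0.89), ([0.747, 0.079, -0.002], 0.81), ([0.547, 0.31, 0.013], 0.49), ([0.549, -0.035, -0.0], 0.16)]
```

View pics/w13.png

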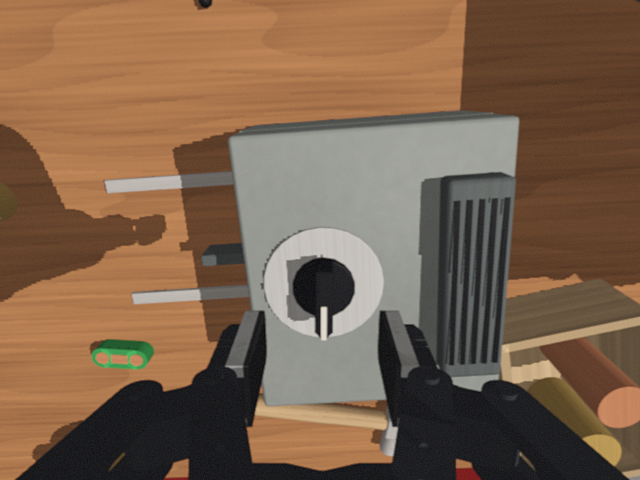

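The wrist view shows the pointer's white line at (324,308)→(324,338) covering the mark, with the drawer home. One numeric check of the angle.

```bash
python3 - <<'E'
from h import *
d=optics.get_image('wrist')
for u,v in (((323.5,308),(323.5,339)),((317,262),(323.5,339))):
    A,B=ray(d,u,.193),ray(d,v,.193); print(A,B,np.degrees(np.arctan2(*(B-A)[[1,0]])))
P=d['pixels'][225:345,260:390]; cv2.imwrite('pics/w14.png',cv2.resize(P,(780,600)*1 if 0 else (650,600)))
E
```

```text
[0.60255438 0.3380951  0.193     ] [0.62862674 0.3369562  0.193     ] -2.501220552016716
[0.56611245 0.33508423 0.193     ] [0.62862674 0.3369562  0.193     ] 1.7151886345270948
```

>>> move_arm(series="5 0 0 0 0;11 0 0 0 0;11 0 0 0 0")

```text
time_s: 57.25
position: [0.428, 0.3447, 0.2917]
tool_rot: [[-0.999, 0.041, -0.0], [0.041, 0.999, 0.0], [0.0, 0.0, -1.0]]
ft_force: [0.5, -0.3, 1.4]
grip_width: 0.0427
gripper_force: 0.0
```

```bash
python3 - <<'E'
from h import *
state(); d=snap('scene','s15.png'); 
im=d['pixels'][100:250,310:500]; cv2.imwrite('pics/s15c.png',cv2.resize(im,(760,600),interpolation=cv2.INTER_CUBIC))
for c in('scene','side'):
    d=optics.get_image(c)
    C=(.6015,.337,.155); ang=lambda a:(.6015+.04*np.cos(a),.337+.04*np.sin(a),.155)
    print(c,px(d,C),[px(d,ang(np.radians(a))) for a in(-8,-3,2)])
E
```

```text
t 57.25 p [0.428  0.3447 0.2917] x-yaw 177.64 z [-0.  0. -1.] w 0.0427 f [ 0.5 -0.3  1.4]
scene [393. 156.] [array([406., 163.]), array([406., 162.]), array([407., 161.])]
side [218. 322.] [array([202., 314.]), array([200., 315.]), array([199., 317.])]
```

View pics/s15c.png

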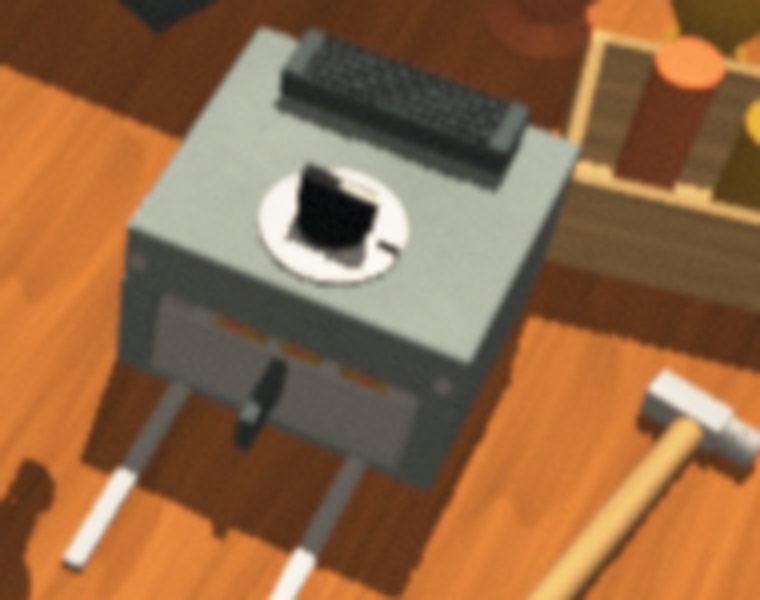

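The pointer faces the mark (388,247), the drawer is flush, and three blanks show through the gap. The tray lies flat on its board and the bell is in place. Handing in.

```bash
python3 -c "
from h import *
print(order.close_job())"
```

```text
the job is handed in; nothing more can be done
None
```

The job is finished and handed in: the three brass blanks are in the closed drawer, the tray is flat on its board, the dial points at the raised mark, and the bell and green look-alikes were left alone.

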